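# Find and mark the high spot of a belt pulley

### The job

The belt pulley on the run-out stand is out of round: turn it slowly by its crank peg past the spring feeler, feel for its one highest spot (there is a second, lesser rise), and stop it with the crest of that high spot at the feeler. Then press the marking button on top of the feeler head fully down and let it up again, leaving the pulley standing there. Press the button nowhere else, and do not knock the jar or the red dosing bottle about.

Things in the scene. Friction and masses are not known exactly. Their poses are not given: they have to be found in the camera images.
- stand: Run-out stand, fixed to the bench: grey base plate 178 x 84 mm, 12 mm thick, with a steel belt pulley on a vertical axis (turns without end, either way) and an aluminium feeler head, a block 50 mm long (x from 67 to 117 mm), 44 mm wide, top at z = 62 mm. Origin on the pulley's axis at bench level, z up, x from the axis towards the head.
- pulley_face (a point): Centre of the pulley's top face, 57 mm above the bench; the pulley is 116 mm across and a nut here stands 8 mm higher. Its bearing drags with about 0.16 N m, so that it stays wherever it is left. Where its rises lie relative to the crank peg differs every time.
- nose (a point): Where the sprung feeler's steel ball touches the even groove floor between the flanges, 50 mm from the axis. The floor has two smooth rises: the high spot, 5 mm, within 16 degrees either side of its crest, and a lesser one, 2.5 mm, within 12 degrees; crests 126 degrees apart. Spring: 2 N on the even floor, 5 N at the lesser crest, 8 N at the high one. Nothing shows this; it is felt on the peg.
- peg_top (a point): Centre of the top of the crank peg: an upright black round peg, 14 mm in diameter, that spins freely on its pin, 36 mm from the pulley's axis, standing on the pulley's face from z = 60 mm to this point at z = 106 mm. It goes round with the pulley.
- mark_top (a point): Centre of the top of the marking button: a black round button 22 mm in diameter on top of the feeler head, 92 mm from the pulley's axis along the stand's x, 80 mm above the bench. It is pressed straight down.
- mark (a joint): How far the marking button is pressed, in m: 0 up, 0.006 fully down; it takes 5 N and springs back.
- hub: Face plate of the pulley with the crank peg, fixed to the pulley. Origin on the pulley's axis at bench level, z up, x from the axis towards the peg. Turning it, the climb onto the high spot adds up to about 0.13 N m of resistance, onto the lesser rise half as much; there is no such push at a crest, and it helps on the way down.
- jar: Glass jar with a lid, 62 mm in diameter, 78 mm high, standing loose; origin under its centre. To be left alone.
- bottle_red: Dosing bottle with a push knob, 73 mm in diameter, 118 mm high, standing loose; origin under its centre. To be left alone.

How it is judged:
By the outcome, as a careful person would: the job done as asked, in the order asked, and still so for the second after the job is handed in, with the robot touching nothing.
It also fails if it takes over 72 s, if anything falls off the work surface, if the arm or the gripper's body presses on something with over 40 N, if the wrist force passes 120 N, or if a joint passes its speed limit or range.

### The arm

A 6-joint arm with a two-finger parallel gripper is mounted at the origin on the work surface; the furniture and walls round the work are solid. World frame = base frame: x ahead of the robot, y to its left, z up, the work surface at z = 0. Lengths are in m, angles in rad, forces in N, time in s.
With the tool pointing down it reaches from about 0.35 to 0.975 m from the base axis. Payload 4.9 kg.
Tool frame: the origin (TCP) lies at the very end of the fingers, on their centre line; the grasp point (between the pads) lies 19 mm behind it; x points along the fingers, z is the direction in which the jaws open and shut, and the axes are right-handed (so a half turn about x gives the same grasp; the last joint's range is limited). The gripper opens to 85 mm and grips with 20 to 120 N. Pads are 22 mm wide; open, the fingers measure 114 mm over their backs; the gripper's body (76 mm by 85 mm) begins 54 mm behind the grasp point. The pads swing forward as they close: fully open they stand 13 mm farther back than shut.
Start: joints at [1.047, 0.053, 1.613, -0, 1.476, -0.119], TCP at [0.246, 0.574, 0.2] pointing down, gripper open.
Joint ranges: [-3.01, 3.01], [-1.01, 2.22], [0.06, 2.58], [-1.02, 4.17], [0.09, 2.62], [-3.14, 3.14]. Speed limits (rad/s): [2.57, 2.57, 3.14, 3.14, 3.14, 3.14].

### API

Orientations are given as a unit quaternion [w, x, y, z].
In Python, from plant import manip, vision, job gives the robot as it stands.
- The arm moves only by the tool servo_tool, never from a script. Its arguments are lists of equal length, an entry for each row: "twist": the turn, a rotation vector about the world's x, y, z in rad, a list of three; "xyz": the shift along the world's x, y, z in cm, a list of three; "fingers": the opening, from 0 (shut) to 1 (fully open). In form: {"twist": [[wx, wy, wz], ...], "xyz": [[x, y, z], ...], "fingers": [fingers, ...]}. A call has 1 to 8 rows; each row shifts and turns the commanded pose from where the row before left it; what a row does not reach is not made up. A row lasts 1/8 s, in which the tool goes at most 62.5 mm and 10.7 degrees, less where a joint would pass 70% of its speed; a pose out of reach is approached as far as the arm can. A call with a gripper value outside its range is refused whole. The fingers move at their own pace and stop on an object; the grip force is fixed at half the most. Time passes only in rows, so rows that do not move let the fingers close. It gives the time, the measured TCP pose, the force and the opening at its end, in the units of the state.
- manip.state(): the state, without advancing time (a new reading comes with each control period).
- vision.grab_frame(name): name is "scene" or "top" or "wrist"; returns the picture (400x640x3 uint8, red, green, blue); there is no depth.
- vision.get_calibration(name): a dict with "camera_matrix" (3x3 intrinsics, pixels), "origin" and "orientation" of the camera in the world; the wrist camera has in their place "mount" (4x4, takes a point from camera to tool coordinates, whose origin is the TCP and whose axes are the tool frame's). Camera axes: x right, y up, looking along -z (the intrinsics and any distortion apply to the point x, -y, -z); pixel columns grow to the right and rows downward; lengths in m; the calibration is good to about 2 mm. A picture is of the moment at which its call begins: read the wrist's pose just before it. get_calibration takes no time and is no camera call.
- job.job_done(): hands the job in, once; it reports no verdict.
Trained networks look in the newest picture that a camera, given by its name, has taken for a name from the list of things; names that differ only in an ending like _2 or _b are one class to them, and where a whole thing is asked for, a point or a joint stands for the part that bears it (a point fixed in the world has none). Each returns a list of dicts, best first, with "score" (0 to 1); they miss things now and then, are a little off and sometimes report something else, mostly with a low value. They report only what shows in the picture. A call takes as long as a camera call.
- vision.spot_in(camera, label): "extent" ([centre column, centre row, width, height] in pixels, round what is visible of it).
The state is a dict: "time": time; "joint_pos": joint angles; "joint_vel": joint speeds; "joint_efforts": joint torques, N m; "tool_pos": TCP position; "tool_rot": TCP orientation; "contact_force": force on the tool from outside, world axes, zero at the start; "ft_torque": the same for the moment, N m; "gripper_width": opening from 0.0 (shut) to 1.0 (fully open).
Only numpy, scipy, OpenCV 4.12 (cv2) and the standard library are available. Lean on these libraries where they do the work, as an engineer would, in place of code of your own. Each camera call takes 0.05 s, during which the arm holds its last target.

## Working session

There is one attempt and no reset: what is moved stays moved. The work goes in short steps, Python scripts to look and compute and a tool call to move; the robot and the scene stay as the last step left them, time stands still between calls to the robot, and variables do not carry over. Pictures are saved under pics/ and viewed, and the job is handed in when it is done.

Besides the shell and the picture viewer there is one more tool, called as a command line: name --argument value ..., lists and objects as JSON in quotes. servo_tool: Moves the arm, as the interface text tells. Its arguments: {"type":"object","properties":{"twist":{"type":"array","items":{"type":"array","items":{"type":"number"}}},"xyz":{"type":"array","items":{"type":"array","items":{"type":"number"}}},"fingers":{"type":"array","items":{"type":"number"}}},"required":["twist","xyz","fingers"]}

```bash
mkdir -p pics; ls; python3 - <<'E'
from plant import manip, vision, job
import cv2
print(manip.state())
for n in ("scene","top","wrist"):
    c=vision.get_calibration(n); print(n,c)
for n in ("scene","top"):
    im=vision.grab_frame(n); cv2.imwrite(f"pics/{n}0.png",im[:,:,::-1])
    for l in ("stand","pulley_face","peg_top","mark_top","jar","bottle_red","hub"):
        r=vision.spot_in(n,l); print(n,l,[(round(d['score'],2),[round(float(v),1) for v in d['extent']]) for d in r[:2]])
E
```

```text
pics
{'time': 0.0, 'joint_pos': array([ 1.04699915e+00,  5.33556116e-02,  1.61430349e+00,  3.16845162e-05,
        1.47599530e+00, -1.19020511e-01]), 'joint_vel': array([-3.76577786e-04,  3.44408497e-05,  8.58572674e-04, -5.97385712e-04,
        2.79693970e-04, -5.38282618e-04]), 'joint_efforts': array([ 7.45425841e-04, -3.93694282e+01, -3.70168483e+01, -5.82391181e-05,
        7.17189949e-03, -4.85005827e-06]), 'tool_pos': array([0.2457887 , 0.57389217, 0.19865819]), 'tool_rot': array([ 0.58964281, -0.38960504,  0.59095653,  0.38897256]), 'contact_force': array([ 0.24408449, -0.4242517 , -0.48307034]), 'ft_torque': array([-0.00116483,  0.02904345, -0.01608768]), 'gripper_width': 1.0031632189503024}
scene {'camera_matrix': array([[491.26094406,   0.        , 322.33484442],
       [  0.        , 491.26094406, 193.60748257],
       [  0.        ,   0.        ,   1.        ]]), 'origin': array([-0.14314878, -0.18239723,  0.55703303]), 'orientation': array([ 0.7450149 ,  0.41958447, -0.24441523, -0.45734326])}
top {'camera_matrix': array([[458.60773132,   0.        , 313.98905117],
     
[... 724 characters left out ...]
00e+00,
         1.00000000e+00]])}
scene stand [(0.62, [259.6, 227.9, 103.9, 80.9])]
scene pulley_face [(0.76, [257.1, 230.2, 99.2, 77.8])]
scene peg_top [(0.68, [243.0, 221.8, 61.6, 47.1])]
scene mark_top [(0.54, [282.4, 194.7, 10.7, 12.5]), (0.16, [243.0, 222.8, 64.2, 44.3])]
scene jar [(0.89, [398.0, 233.9, 41.6, 50.4]), (0.34, [243.4, 221.6, 64.5, 47.6])]
scene bottle_red [(0.8, [357.8, 189.2, 36.8, 61.3])]
scene hub []
top stand []
top pulley_face [(0.82, [252.2, 239.5, 70.7, 90.7])]
top peg_top [(0.81, [246.7, 255.8, 57.0, 59.3])]
top mark_top [(0.61, [260.6, 207.8, 13.5, 7.2])]
top jar [(0.86, [372.2, 195.2, 32.5, 33.5])]
top bottle_red [(0.91, [315.2, 152.1, 39.8, 44.5])]
top hub []
```

```bash
python3 - <<'E'
import cv2
a=cv2.imread("pics/top0.png")[130:310,180:420]; cv2.imwrite("pics/topc.png",cv2.resize(a,None,fx=3.3,fy=3.3,interpolation=cv2.INTER_CUBIC))
a=cv2.imread("pics/scene0.png")[140:300,190:430]; cv2.imwrite("pics/scenec.png",cv2.resize(a,None,fx=3.3,fy=3.3,interpolation=cv2.INTER_CUBIC))
E
```

```text
(no output)
```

View pics/topc.png

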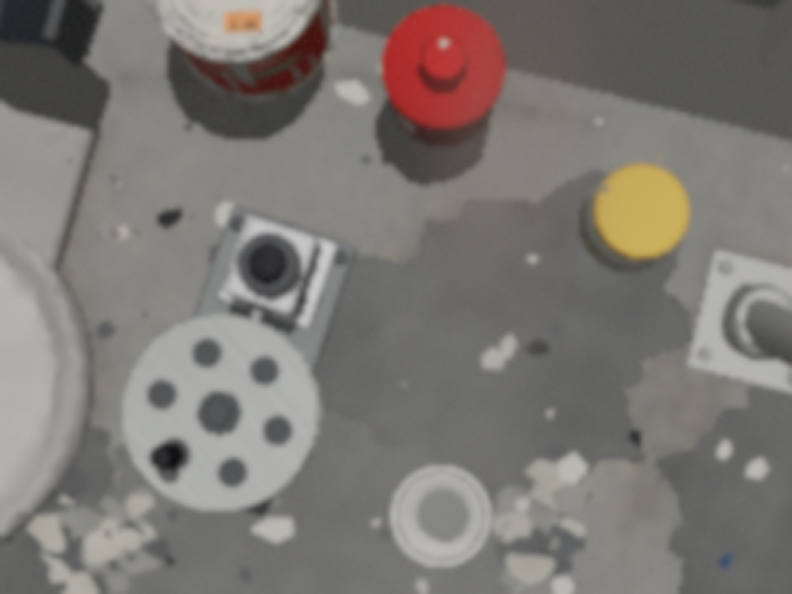

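View pics/scenec.png

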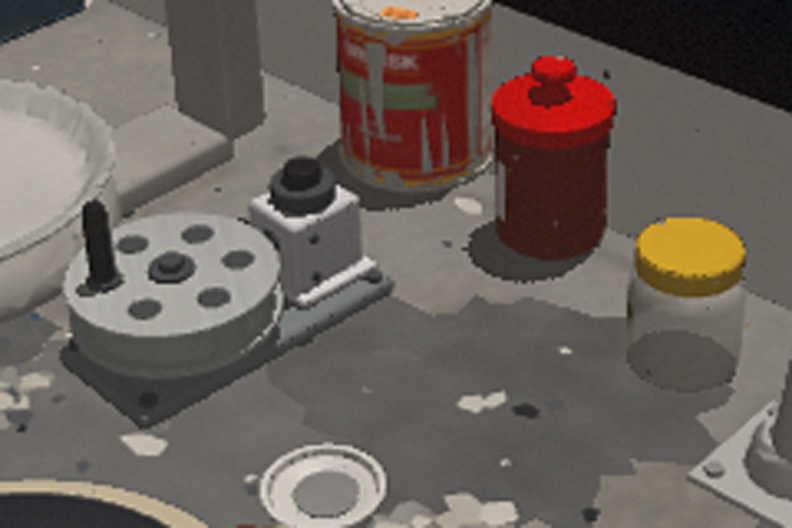

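View pics/top0.png

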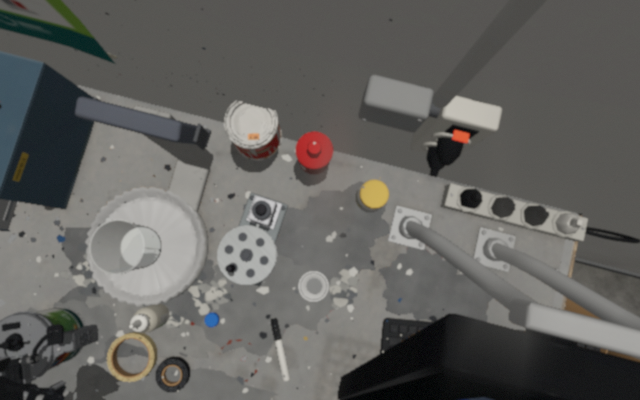

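```bash
cat > h.py <<'E'
import numpy as np
from scipy.spatial.transform import Rotation as R
from plant import manip, vision, job
def ray(n,uv):
    c=vision.get_calibration(n); K=c['camera_matrix']; q=c['orientation']
    M=R.from_quat([q[1],q[2],q[3],q[0]]).as_matrix()
    d=np.linalg.solve(K,[uv[0],uv[1],1.]); return np.array(c['origin']),M@np.array([d[0],-d[1],-d[2]])
def atz(n,uv,z):
    o,d=ray(n,uv); return o+d*(z-o[2])/d[2]
def quat(s): q=s['tool_rot']; return R.from_quat([q[1],q[2],q[3],q[0]])
E
python3 - <<'E'
from h import *
np.set_printoptions(precision=4,suppress=True)
P={'nut':((246.4,254.8),(242.1,219.4),.065),'btn':((261.2,208.8),(281.8,190),.08),'peg':((231.5,267.9),(218.8,202.5),.106),'jar':((374.5,193.9),(399,215),.078),'bot':((314,149),(358,160),.118),'can':((253,118),(316,140),.12),'bowl':((145,248),(190,190),.08)}
for k,(t,s,z) in P.items(): print(k,atz('top',t,z),atz('scene',s,z))
print(quat(manip.state()).as_matrix())
E
```

```text
nut [0.4211 0.2823 0.065 ] [0.416  0.2791 0.065 ]
btn [0.5089 0.2526 0.08  ] [0.5105 0.2542 0.08  ]
peg [0.3979 0.3038 0.106 ] [0.3934 0.306  0.106 ]
jar [0.5367 0.0332 0.078 ] [0.5305 0.031  0.078 ]
bot [0.6173 0.1505 0.118 ] [0.6145 0.1461 0.118 ]
can [0.677  0.2649 0.12  ] [0.6536 0.2572 0.12  ]
bowl [0.4356 0.473  0.08  ] [0.4355 0.4102 0.08  ]
[[ 0.0001 -0.9192  0.3938]
 [ 0.0001  0.3938  0.9192]
 [-1.     -0.      0.0001]]
```

View pics/scene0.png

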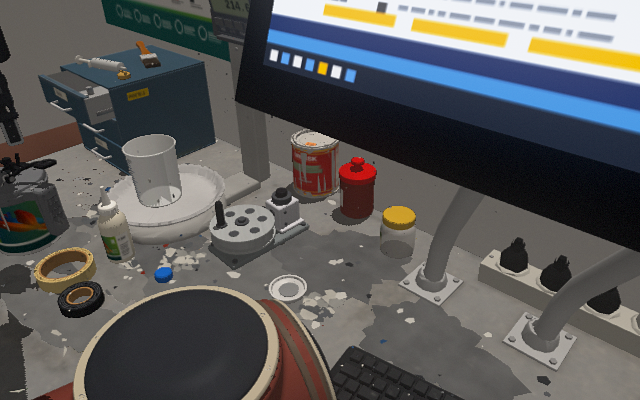

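```bash
python3 - <<'E'
from h import *
import cv2
im=vision.grab_frame("wrist"); cv2.imwrite("pics/w0.png",im[:,:,::-1])
E
```

```text
(no output)
```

View pics/w0.png

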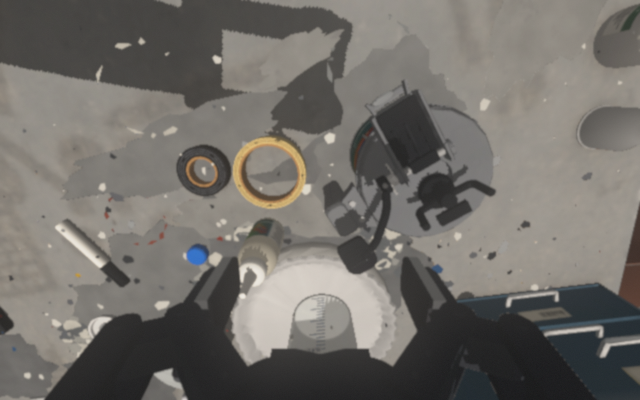

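servo_tool --twist '[[0,0,0],[0,0,0],[0,0,-0.1],[0,0,-0.1],[0,0,-0.1],[0,0,-0.05],[0,0,0],[0,0,0]]' --xyz '[[0.5,-4,0],[0.5,-5,0],[1.5,-5,0],[2.5,-5,0],[3,-4,0],[3.5,-2,0],[3.5,-1.9,0],[0,0,0]]' --fingers '[0.5,0.5,0.5,0.5,0.5,0.5,0.5,0.5]'

```text
time: 1.85
tool_pos: [0.3977, 0.3042, 0.2]
tool_rot: [0.65, -0.279, 0.65, 0.279]
contact_force: [-0.8, -0.2, 0.2]
gripper_width: 0.496
```

```bash
cat >> h.py <<'E'
import cv2
def wray(s,uv):
    c=vision.get_calibration('wrist'); K=c['camera_matrix'];T=np.array(c['mount'])
    d=np.linalg.solve(K,[uv[0],uv[1],1.]); d=np.array([d[0],-d[1],-d[2]])
    M=quat(s).as_matrix(); return s['tool_pos']+M@T[:3,3], M@T[:3,:3]@d
def watz(s,uv,z):
    o,d=wray(s,uv); return o+d*(z-o[2])/d[2]
E
python3 - <<'E'
from h import *
s=manip.state();im=vision.grab_frame("wrist"); cv2.imwrite("pics/w1.png",im[:,:,::-1])
print(s['tool_pos'],s['joint_pos'],s['contact_force'],s['gripper_width'])
for l in ("pulley_face","peg_top","mark_top"):
    r=vision.spot_in('wrist',l); print(l,[(round(d['score'],2),[round(float(v),1) for v in d['extent']]) for d in r[:2]])
E
```

```text
[0.39772935 0.30422751 0.20003302] [ 5.04380776e-01 -2.51394059e-01  1.89541572e+00 -2.11558279e-04
  1.49747775e+00 -3.07905160e-01] [-0.77198813 -0.16055773  0.15729323] 0.49562652379020355
pulley_face [(0.62, [328.3, 216.1, 110.0, 139.4])]
peg_top [(0.59, [322.0, 201.8, 95.8, 89.1])]
mark_top [(0.6, [351.9, 277.2, 12.4, 18.6]), (0.54, [327.2, 215.0, 105.6, 144.3])]
```

View pics/w1.png

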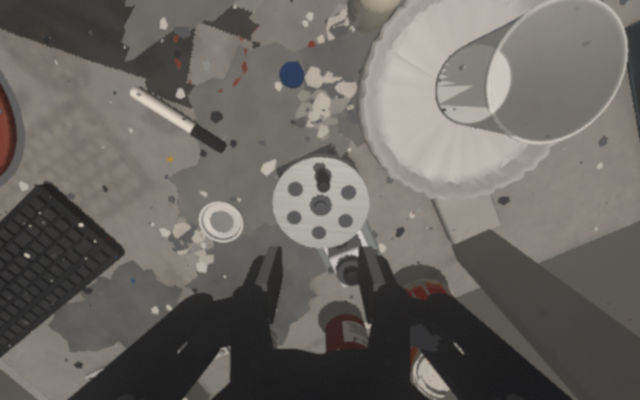

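```bash
python3 - <<'E'
import cv2
a=cv2.imread("pics/w1.png")[130:310,230:430]; cv2.imwrite("pics/w1c.png",cv2.resize(a,None,fx=3.3,fy=3.3,interpolation=cv2.INTER_CUBIC))
E
```

```text
(no output)
```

View pics/w1c.png

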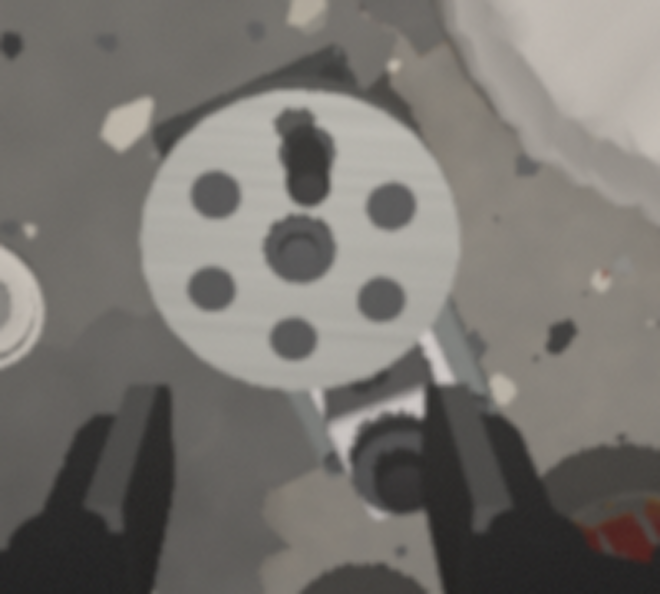

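```bash
python3 - <<'E'
from h import *
np.set_printoptions(precision=4,suppress=True)
s=manip.state()
for n,uv,z in (('face',(320.9,202.4),.057),('nut',(320.6,205.5),.065),('peg',(323.3,186),.106),('pegbot',(322,171),.062),('btn',(351.8,274.8),.08)): print(n,watz(s,uv,z))
# top disc centre ellipse
print(atz('top',(180+221/3.3,130+412/3.3),.057))
E
```

```text
face [0.4154 0.2893 0.057 ]
nut [0.4159 0.2883 0.065 ]
peg [0.392  0.3142 0.106 ]
pegbot [0.3877 0.3169 0.062 ]
btn [0.5025 0.2586 0.08  ]
[0.421  0.2823 0.057 ]
```

servo_tool --twist '[[0,0,0],[0,0,0],[0,0,0]]' --xyz '[[-0.4,0.5,-4],[0,0,-4.2],[0,0,0]]' --fingers '[0.5,0.5,0.5]'

```text
time: 2.42
tool_pos: [0.3886, 0.3096, 0.1141]
tool_rot: [0.646, -0.281, 0.652, 0.281]
contact_force: [-0.1, 0.4, -0.2]
gripper_width: 0.499
```

```bash
python3 - <<'E'
from h import *
s=manip.state();im=vision.grab_frame("wrist"); cv2.imwrite("pics/w2.png",im[:,:,::-1])
a=im[130:330,200:440,::-1]; cv2.imwrite("pics/w2c.png",cv2.resize(a,None,fx=3,fy=3,interpolation=cv2.INTER_CUBIC))
print(s['tool_pos'],s['contact_force'],s['gripper_width'])
E
```

```text
[0.38858145 0.30959635 0.11410014] [-0.09911461  0.35133871 -0.17657294] 0.4992460478889809
```

View pics/w2c.png

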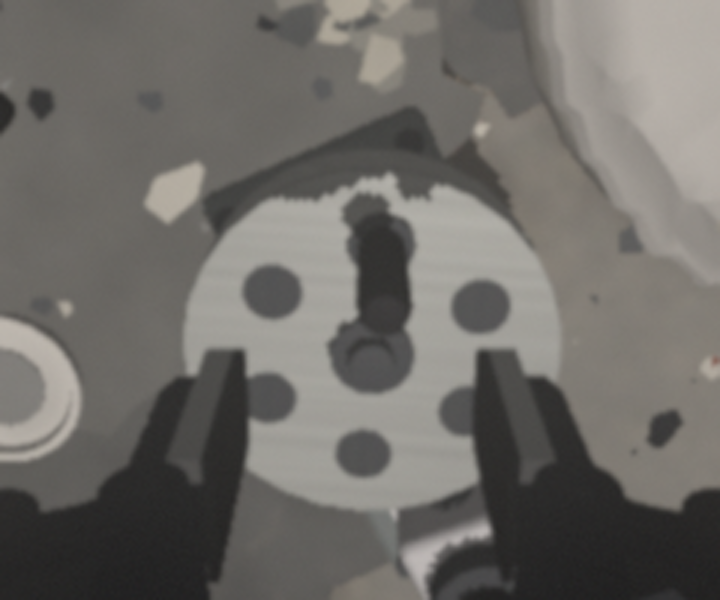

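```bash
python3 - <<'E'
from h import *
np.set_printoptions(precision=4,suppress=True)
s=manip.state()
print(s['tool_pos'],s['joint_pos'],s['joint_vel']); print(quat(s).as_matrix())
for n,uv,z in (('face',(324,244.5),.057),('nut',(323.5,248),.065),('peg',(328.3,233),.106)): 
    p=watz(s,uv,z); print(n,p,quat(s).inv().apply(p-s['tool_pos']))
E
```

```text
[0.3905 0.3105 0.1169] [ 0.5224 -0.1861  1.9816  0.0001  1.3492 -0.2951] [-0.0079 -0.026  -0.0614 -0.0022 -0.0026  0.0006]
[[-0.0027 -0.7294  0.6841]
 [-0.0015  0.6841  0.7294]
 [-1.      0.001  -0.003 ]]
face [0.4211 0.2872 0.057 ] [ 0.0599 -0.0383  0.0041]
nut [0.4203 0.2873 0.065 ] [ 0.0519 -0.0376  0.0036]
peg [0.3974 0.3128 0.106 ] [ 0.0109 -0.0034  0.0064]
```

servo_tool --twist '[[0,0,0],[0,0,0]]' --xyz '[[0,0,0],[0,0,0]]' --fingers '[0.5,0.5]'

```text
time: 2.72
tool_pos: [0.3934, 0.3113, 0.1203]
tool_rot: [0.65, -0.28, 0.648, 0.281]
contact_force: [-0.0, 0.1, 1.0]
gripper_width: 0.499
```

```bash
python3 - <<'E'
from h import *
np.set_printoptions(precision=4,suppress=True)
s=manip.state();im=vision.grab_frame("wrist"); cv2.imwrite("pics/w3.png",im[:,:,::-1])
a=im[130:330,200:440,::-1]; cv2.imwrite("pics/w3c.png",cv2.resize(a,None,fx=3,fy=3,interpolation=cv2.INTER_CUBIC))
print(s['tool_pos'],s['joint_pos'],s['joint_vel']); print(quat(s).as_matrix())
E
```

```text
[0.3934 0.3113 0.1203] [ 0.521  -0.188   1.9774  0.      1.3483 -0.2952] [-0.0044  0.0038  0.0081  0.001  -0.0023  0.0019]
[[ 0.0034 -0.7286  0.685 ]
 [ 0.002   0.685   0.7286]
 [-1.     -0.0011  0.0038]]
```

View pics/w3c.png

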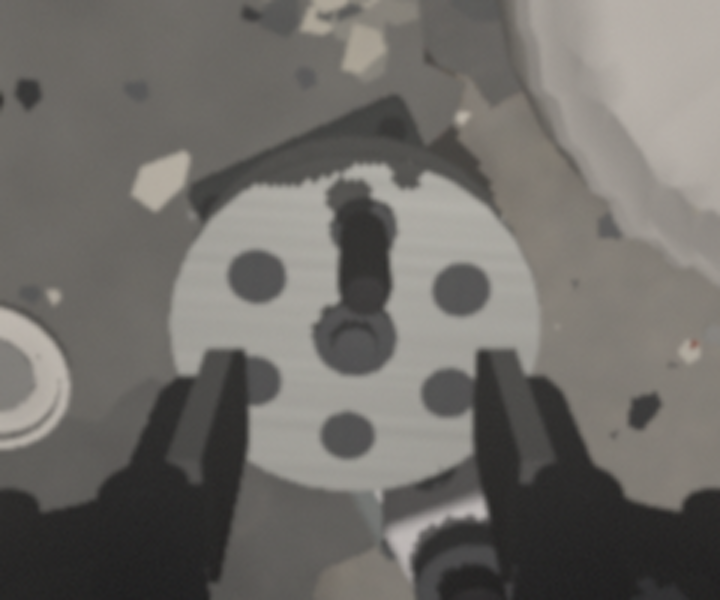

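```bash
python3 - <<'E'
from h import *
np.set_printoptions(precision=4,suppress=True)
s=manip.state()
print(s['tool_pos'],s['joint_vel'])
for n,uv,z in (('face',(318.3,238.7),.057),('nut',(318,244),.065),('peg',(322,228.3),.106),('btn',(200+472/3,130+580/3),.08)): 
    p=watz(s,uv,z); print(n,p,quat(s).inv().apply(p-s['tool_pos']))
E
```

```text
[0.3932 0.3112 0.1199] [-0.0015  0.0069  0.0094  0.0009 -0.0017 -0.0014]
face [0.4173 0.2872 0.057 ] [ 0.063  -0.0339 -0.0011]
nut [0.4181 0.2861 0.065 ] [ 0.055  -0.0352 -0.0014]
peg [0.3953 0.3118 0.106 ] [ 0.0139 -0.0011  0.0019]
btn [0.4982 0.2613 0.08  ] [ 0.0402 -0.1106  0.0354]
```

servo_tool --twist '[[0,0,-0.04],[0,0,-0.04],[0,0,0],[0,0,0],[0,0,0],[0,0,0]]' --xyz '[[0.1,0.1,-1],[0,0,-1.5],[0,0,-1.2],[0,0,-0.8],[0,0,0],[0,0,0]]' --fingers '[0.5,0.5,0.5,0.5,0.35,0.35]'

```text
time: 3.52
tool_pos: [0.3935, 0.3117, 0.0734]
tool_rot: [0.66, -0.254, 0.659, 0.254]
contact_force: [-0.4, 0.9, 0.1]
gripper_width: 0.35
```

```bash
python3 - <<'E'
from h import *
s=manip.state();im=vision.grab_frame("wrist"); 
a=im[130:330,200:440,::-1]; cv2.imwrite("pics/w4c.png",cv2.resize(a,None,fx=3,fy=3,interpolation=cv2.INTER_CUBIC))
print(s['tool_pos'],s['contact_force'],s['gripper_width'])
E
```

```text
[0.39348357 0.31166571 0.07341914] [-0.35276223  0.93134843  0.10925718] 0.3500588131811016
```

View pics/w4c.png

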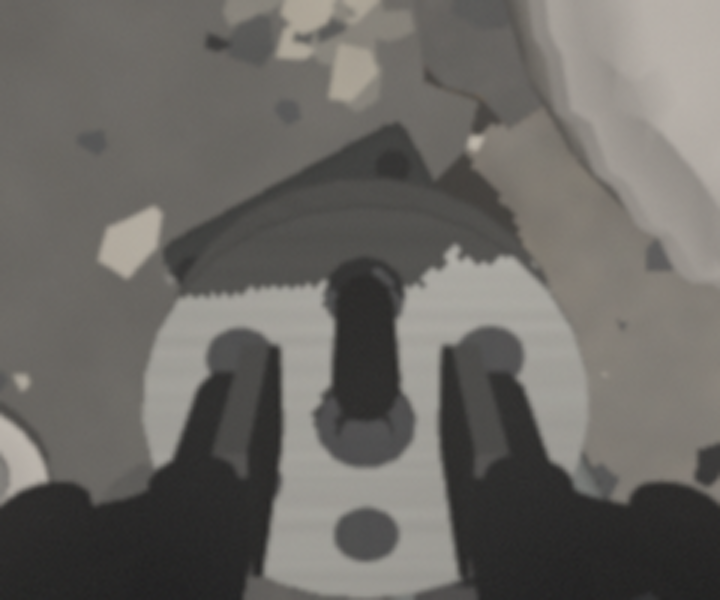

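```bash
python3 - <<'E'
from h import *
np.set_printoptions(precision=4,suppress=True)
s=manip.state()
print(s['tool_pos'])
for n,uv,z in (('face',(200+365/3,130+396/3),.057),('peg',(322,262),.106),('pegbot',(200+365/3,130+290/3),.062),): 
    p=watz(s,uv,z); print(n,p,quat(s).inv().apply(p-s['tool_pos']))
E
```

```text
[0.3936 0.3117 0.0735]
face [0.4153 0.2902 0.057 ] [ 0.0166 -0.0306  0.0016]
peg [0.3953 0.312  0.106 ] [-0.0325 -0.001   0.0015]
pegbot [0.3939 0.3138 0.062 ] [0.0115 0.0013 0.0016]
```

```bash
python3 - <<'E'
import numpy as np
u=lambda t:3.6*np.array([np.cos(np.radians(t)),np.sin(np.radians(t))])
t=132.0;p=np.zeros(2)
for c in range(16):
    out=[]
    for k in range(3):
        t-=4; d=np.round(u(t)-u(132.0)-p,2); p+=d; out.append(f"[{d[0]:.2f}, {d[1]:.2f}, 0]")
    print(t,', '.join(out))
E
```

```text
120.0 [0.19, 0.16, 0], [0.21, 0.15, 0], [0.21, 0.13, 0]
108.0 [0.22, 0.12, 0], [0.23, 0.10, 0], [0.24, 0.09, 0]
96.0 [0.24, 0.07, 0], [0.24, 0.05, 0], [0.25, 0.03, 0]
84.0 [0.25, 0.02, 0], [0.25, 0.00, 0], [0.26, -0.02, 0]
72.0 [0.24, -0.03, 0], [0.25, -0.05, 0], [0.24, -0.07, 0]
60.0 [0.24, -0.09, 0], [0.23, -0.10, 0], [0.22, -0.12, 0]
48.0 [0.21, -0.13, 0], [0.21, -0.15, 0], [0.19, -0.16, 0]
36.0 [0.18, -0.17, 0], [0.17, -0.19, 0], [0.15, -0.20, 0]
24.0 [0.14, -0.21, 0], [0.13, -0.22, 0], [0.11, -0.22, 0]
12.0 [0.09, -0.23, 0], [0.08, -0.24, 0], [0.06, -0.25, 0]
0.0 [0.04, -0.24, 0], [0.03, -0.25, 0], [0.01, -0.26, 0]
-12.0 [-0.01, -0.25, 0], [-0.03, -0.25, 0], [-0.04, -0.24, 0]
-24.0 [-0.06, -0.25, 0], [-0.08, -0.24, 0], [-0.09, -0.23, 0]
-36.0 [-0.11, -0.23, 0], [-0.13, -0.21, 0], [-0.14, -0.21, 0]
-48.0 [-0.15, -0.20, 0], [-0.17, -0.19, 0], [-0.18, -0.17, 0]
-60.0 [-0.19, -0.16, 0], [-0.21, -0.15, 0], [-0.21, -0.13, 0]
```

servo_tool --twist '[[0,0,0],[0,0,0],[0,0,0]]' --xyz '[[0,0,0],[0,0,0],[0,0,0]]' --fingers '[0.25,0.19,0.19]'

```text
time: 3.95
tool_pos: [0.3932, 0.3115, 0.073]
tool_rot: [0.66, -0.254, 0.66, 0.254]
contact_force: [0.3, -0.2, -0.3]
gripper_width: 0.191
```

servo_tool --twist '[[0,0,-0.07],[0,0,-0.07],[0,0,-0.07]]' --xyz '[[0.19,0.16,0],[0.21,0.15,0],[0.21,0.13,0]]' --fingers '[0.19,0.19,0.19]'

```text
time: 4.32
tool_pos: [0.3976, 0.3149, 0.0725]
tool_rot: [0.681, -0.184, 0.685, 0.183]
contact_force: [-6.5, -3.3, 3.6]
gripper_width: 0.187
```

servo_tool --twist '[[0,0,-0.07],[0,0,-0.07],[0,0,-0.07]]' --xyz '[[0.22,0.12,0],[0.23,0.1,0],[0.24,0.09,0]]' --fingers '[0.19,0.19,0.19]'

```text
time: 4.7
tool_pos: [0.4042, 0.3184, 0.0725]
tool_rot: [0.697, -0.111, 0.7, 0.11]
contact_force: [-6.0, -2.1, 3.3]
gripper_width: 0.195
```

servo_tool --twist '[[0,0,-0.07],[0,0,-0.07],[0,0,-0.07]]' --xyz '[[0.24,0.07,0],[0.24,0.05,0],[0.25,0.03,0]]' --fingers '[0.19,0.19,0.19]'

```text
time: 5.08
tool_pos: [0.4114, 0.3202, 0.0725]
tool_rot: [0.704, -0.037, 0.708, 0.036]
contact_force: [-6.0, -1.4, 3.9]
gripper_width: 0.191
```

servo_tool --twist '[[0,0,-0.07],[0,0,-0.07],[0,0,-0.07]]' --xyz '[[0.25,0.02,0],[0.25,0,0],[0.26,-0.02,0]]' --fingers '[0.19,0.19,0.19]'

```text
time: 5.45
tool_pos: [0.4189, 0.3207, 0.0726]
tool_rot: [0.704, 0.037, 0.708, -0.038]
contact_force: [-6.4, 0.4, 3.1]
gripper_width: 0.187
```

servo_tool --twist '[[0,0,-0.07],[0,0,-0.07],[0,0,-0.07]]' --xyz '[[0.24,-0.03,0],[0.25,-0.05,0],[0.24,-0.07,0]]' --fingers '[0.19,0.19,0.19]'

```text
time: 5.82
tool_pos: [0.4263, 0.3196, 0.0725]
tool_rot: [0.697, 0.111, 0.7, -0.111]
contact_force: [-6.8, 2.3, 2.5]
gripper_width: 0.186
```

servo_tool --twist '[[0,0,-0.07],[0,0,-0.07],[0,0,-0.07]]' --xyz '[[0.24,-0.09,0],[0.23,-0.1,0],[0.22,-0.12,0]]' --fingers '[0.19,0.19,0.19]'

```text
time: 6.2
tool_pos: [0.4323, 0.3174, 0.0725]
tool_rot: [0.68, 0.184, 0.685, -0.184]
contact_force: [-8.9, 5.5, 4.2]
gripper_width: 0.188
```

servo_tool --twist '[[0,0,-0.07],[0,0,-0.07],[0,0,-0.07]]' --xyz '[[0.21,-0.13,0],[0.21,-0.15,0],[0.19,-0.16,0]]' --fingers '[0.19,0.19,0.19]'

```text
time: 6.58
tool_pos: [0.4391, 0.3132, 0.0726]
tool_rot: [0.658, 0.255, 0.662, -0.254]
contact_force: [-4.9, 4.9, 1.6]
gripper_width: 0.189
```

servo_tool --twist '[[0,0,-0.07],[0,0,-0.07],[0,0,-0.07]]' --xyz '[[0.18,-0.17,0],[0.17,-0.19,0],[0.15,-0.2,0]]' --fingers '[0.19,0.19,0.19]'

```text
time: 6.95
tool_pos: [0.445, 0.3073, 0.0727]
tool_rot: [0.628, 0.323, 0.631, -0.322]
contact_force: [-3.7, 4.9, 0.1]
gripper_width: 0.19
```

servo_tool --twist '[[0,0,-0.07],[0,0,-0.07],[0,0,-0.07]]' --xyz '[[0.14,-0.21,0],[0.13,-0.22,0],[0.11,-0.22,0]]' --fingers '[0.19,0.19,0.19]'

```text
time: 7.32
tool_pos: [0.4491, 0.301, 0.0727]
tool_rot: [0.591, 0.387, 0.593, -0.386]
contact_force: [-1.8, 5.7, -0.2]
gripper_width: 0.185
```

servo_tool --twist '[[0,0,-0.07],[0,0,-0.07],[0,0,-0.07]]' --xyz '[[0.09,-0.23,0],[0.08,-0.24,0],[0.06,-0.25,0]]' --fingers '[0.19,0.19,0.19]'

```text
time: 7.7
tool_pos: [0.4518, 0.2939, 0.0728]
tool_rot: [0.547, 0.447, 0.55, -0.445]
contact_force: [-1.7, 5.7, -0.7]
gripper_width: 0.19
```

servo_tool --twist '[[0,0,-0.07],[0,0,-0.07],[0,0,-0.07]]' --xyz '[[0.04,-0.24,0],[0.03,-0.25,0],[0.01,-0.26,0]]' --fingers '[0.19,0.19,0.19]'

```text
time: 8.07
tool_pos: [0.453, 0.2864, 0.0729]
tool_rot: [0.498, 0.502, 0.5, -0.5]
contact_force: [0.1, 6.0, -1.9]
gripper_width: 0.193
```

```bash
cat > tab.py <<'E'
import numpy as np,sys
a,b,st,per=map(float,sys.argv[1:5])
u=lambda t:3.6*np.array([np.cos(np.radians(t)),np.sin(np.radians(t))])
t=a;p=np.zeros(2);s=np.sign(b-a)*st
while (b-t)*s>1e-6:
    out=[]
    for k in range(int(per)):
        t+=s; d=np.round(u(t)-u(a)-p,2); p+=d; out.append(f"[{d[0]:.2f}, {d[1]:.2f}, 0]")
    print(t,', '.join(out))
E
python3 tab.py 0 20 4 5; python3 tab.py 20 92 2 2
```

```text
20.0 [-0.01, 0.25, 0], [-0.03, 0.25, 0], [-0.04, 0.25, 0], [-0.06, 0.24, 0], [-0.08, 0.24, 0]
24.0 [-0.05, 0.12, 0], [-0.04, 0.11, 0]
28.0 [-0.06, 0.12, 0], [-0.05, 0.11, 0]
32.0 [-0.07, 0.11, 0], [-0.06, 0.11, 0]
36.0 [-0.07, 0.10, 0], [-0.07, 0.10, 0]
40.0 [-0.08, 0.11, 0], [-0.08, 0.09, 0]
44.0 [-0.08, 0.10, 0], [-0.08, 0.09, 0]
48.0 [-0.09, 0.09, 0], [-0.09, 0.08, 0]
52.0 [-0.10, 0.09, 0], [-0.10, 0.08, 0]
56.0 [-0.10, 0.07, 0], [-0.10, 0.07, 0]
60.0 [-0.11, 0.07, 0], [-0.10, 0.07, 0]
64.0 [-0.11, 0.06, 0], [-0.11, 0.05, 0]
68.0 [-0.12, 0.06, 0], [-0.11, 0.05, 0]
72.0 [-0.12, 0.04, 0], [-0.12, 0.04, 0]
76.0 [-0.12, 0.04, 0], [-0.12, 0.03, 0]
80.0 [-0.12, 0.03, 0], [-0.13, 0.02, 0]
84.0 [-0.12, 0.02, 0], [-0.13, 0.02, 0]
88.0 [-0.12, 0.01, 0], [-0.13, 0.01, 0]
92.0 [-0.12, -0.00, 0], [-0.13, -0.00, 0]
```

servo_tool --twist '[[0,0,0.07],[0,0,0.07],[0,0,0.07],[0,0,0.07],[0,0,0.07]]' --xyz '[[-0.01,0.25,0],[-0.03,0.25,0],[-0.04,0.25,0],[-0.06,0.24,0],[-0.08,0.24,0]]' --fingers '[0.19,0.19,0.19,0.19,0.19]'

```text
time: 8.7
tool_pos: [0.4517, 0.2952, 0.0728]
tool_rot: [0.58, 0.405, 0.578, -0.406]
contact_force: [1.7, -5.9, 0.1]
gripper_width: 0.192
```

servo_tool --twist '[[0,0,0.035],[0,0,0.035]]' --xyz '[[-0.05,0.12,0],[-0.04,0.11,0]]' --fingers '[0.19,0.19]'

```text
time: 8.95
tool_pos: [0.4509, 0.2976, 0.0728]
tool_rot: [0.594, 0.385, 0.592, -0.386]
contact_force: [2.7, -5.2, -0.0]
gripper_width: 0.193
```

servo_tool --twist '[[0,0,0.035],[0,0,0.035]]' --xyz '[[-0.06,0.12,0],[-0.05,0.11,0]]' --fingers '[0.19,0.19]'

```text
time: 9.2
tool_pos: [0.45, 0.2999, 0.0729]
tool_rot: [0.607, 0.364, 0.605, -0.365]
contact_force: [3.2, -5.9, -0.8]
gripper_width: 0.191
```

servo_tool --twist '[[0,0,0.035],[0,0,0.035]]' --xyz '[[-0.07,0.11,0],[-0.06,0.11,0]]' --fingers '[0.19,0.19]'

```text
time: 9.45
tool_pos: [0.4488, 0.3022, 0.0729]
tool_rot: [0.62, 0.342, 0.617, -0.344]
contact_force: [2.7, -4.7, -0.8]
gripper_width: 0.193
```

servo_tool --twist '[[0,0,0.035],[0,0,0.035]]' --xyz '[[-0.07,0.1,0],[-0.07,0.1,0]]' --fingers '[0.19,0.19]'

```text
time: 9.7
tool_pos: [0.4475, 0.3042, 0.0729]
tool_rot: [0.631, 0.321, 0.629, -0.322]
contact_force: [3.8, -5.1, -1.4]
gripper_width: 0.191
```

servo_tool --twist '[[0,0,0.035],[0,0,0.035]]' --xyz '[[-0.08,0.11,0],[-0.08,0.09,0]]' --fingers '[0.19,0.19]'

```text
time: 9.95
tool_pos: [0.446, 0.3063, 0.0729]
tool_rot: [0.642, 0.298, 0.64, -0.299]
contact_force: [3.4, -3.4, -0.1]
gripper_width: 0.19
```

servo_tool --twist '[[0,0,0.035],[0,0,0.035]]' --xyz '[[-0.08,0.1,0],[-0.08,0.09,0]]' --fingers '[0.19,0.19]'

```text
time: 10.2
tool_pos: [0.4445, 0.3083, 0.073]
tool_rot: [0.652, 0.276, 0.65, -0.277]
contact_force: [4.1, -4.7, -0.3]
gripper_width: 0.191
```

servo_tool --twist '[[0,0,0.035],[0,0,0.035]]' --xyz '[[-0.09,0.09,0],[-0.09,0.08,0]]' --fingers '[0.19,0.19]'

```text
time: 10.45
tool_pos: [0.4428, 0.3101, 0.073]
tool_rot: [0.662, 0.253, 0.659, -0.254]
contact_force: [3.9, -2.5, -1.2]
gripper_width: 0.188
```

servo_tool --twist '[[0,0,0.035],[0,0,0.035]]' --xyz '[[-0.1,0.09,0],[-0.1,0.08,0]]' --fingers '[0.19,0.19]'

```text
time: 10.7
tool_pos: [0.4409, 0.3119, 0.073]
tool_rot: [0.67, 0.23, 0.667, -0.231]
contact_force: [4.4, -3.9, -0.8]
gripper_width: 0.191
```

servo_tool --twist '[[0,0,0.035],[0,0,0.035]]' --xyz '[[-0.1,0.07,0],[-0.1,0.07,0]]' --fingers '[0.19,0.19]'

```text
time: 10.95
tool_pos: [0.439, 0.3134, 0.073]
tool_rot: [0.678, 0.206, 0.675, -0.207]
contact_force: [4.6, -3.6, -1.2]
gripper_width: 0.19
```

servo_tool --twist '[[0,0,0.035],[0,0,0.035]]' --xyz '[[-0.11,0.07,0],[-0.1,0.07,0]]' --fingers '[0.19,0.19]'

```text
time: 11.2
tool_pos: [0.4372, 0.3148, 0.0731]
tool_rot: [0.685, 0.182, 0.681, -0.183]
contact_force: [6.1, -3.8, -2.0]
gripper_width: 0.189
```

servo_tool --twist '[[0,0,0.035],[0,0,0.035]]' --xyz '[[-0.11,0.06,0],[-0.11,0.05,0]]' --fingers '[0.19,0.19]'

```text
time: 11.45
tool_pos: [0.4357, 0.3157, 0.0733]
tool_rot: [0.691, 0.158, 0.687, -0.159]
contact_force: [8.8, -4.0, -3.1]
gripper_width: 0.188
```

servo_tool --twist '[[0,0,0.035],[0,0,0.035]]' --xyz '[[-0.12,0.06,0],[-0.11,0.05,0]]' --fingers '[0.19,0.19]'

```text
time: 11.7
tool_pos: [0.4337, 0.3169, 0.0733]
tool_rot: [0.697, 0.134, 0.692, -0.135]
contact_force: [7.2, -3.3, 3.3]
gripper_width: 0.19
```

servo_tool --twist '[[0,0,0.035],[0,0,0.035]]' --xyz '[[-0.12,0.04,0],[-0.12,0.04,0]]' --fingers '[0.19,0.19]'

```text
time: 11.95
tool_pos: [0.4303, 0.3191, 0.0746]
tool_rot: [0.7, 0.11, 0.697, -0.11]
contact_force: [3.2, -2.1, 6.2]
gripper_width: 0.192
```

servo_tool --twist '[[0,0,0.035],[0,0,0.035]]' --xyz '[[-0.12,0.04,0],[-0.12,0.03,0]]' --fingers '[0.19,0.19]'

```text
time: 12.2
tool_pos: [0.428, 0.3198, 0.0747]
tool_rot: [0.704, 0.086, 0.7, -0.085]
contact_force: [4.1, -1.7, 6.2]
gripper_width: 0.189
```

servo_tool --twist '[[0,0,0.035],[0,0,0.035]]' --xyz '[[-0.12,0.03,0],[-0.13,0.02,0]]' --fingers '[0.19,0.19]'

```text
time: 12.45
tool_pos: [0.4255, 0.3204, 0.0747]
tool_rot: [0.706, 0.061, 0.703, -0.06]
contact_force: [3.6, -2.2, 5.3]
gripper_width: 0.189
```

servo_tool --twist '[[0,0,0.035],[0,0,0.035]]' --xyz '[[-0.12,0.02,0],[-0.13,0.02,0]]' --fingers '[0.19,0.19]'

```text
time: 12.7
tool_pos: [0.4229, 0.3208, 0.0746]
tool_rot: [0.708, 0.036, 0.705, -0.036]
contact_force: [3.5, -1.2, 5.2]
gripper_width: 0.189
```

```bash
python3 - <<'E'
from h import *
s=manip.state();im=vision.grab_frame("wrist"); cv2.imwrite("pics/w5.png",im[:,:,::-1])
print(s['tool_pos'],s['contact_force'],s['ft_torque'],s['gripper_width'],s['joint_pos']); print(quat(s).as_matrix().round(4))
im=vision.grab_frame("scene"); a=im[140:300,190:430,::-1]
cv2.imwrite("pics/s5c.png",cv2.resize(a,None,fx=3.3,fy=3.3,interpolation=cv2.INTER_CUBIC))
E
```

```text
[0.42285445 0.32081879 0.07460854] [ 3.54524027 -1.21255642  5.19351754] [-0.3544938  -0.64801704  0.00168965] 0.18931077627559958 [ 5.09691226e-01 -6.32034162e-02  1.94554093e+00 -1.59985259e-03
  1.25487043e+00  6.12391232e-01]
[[ 4.600e-03  1.020e-01  9.948e-01]
 [ 8.000e-04  9.948e-01 -1.020e-01]
 [-1.000e+00  1.300e-03  4.500e-03]]
```

View pics/w5.png

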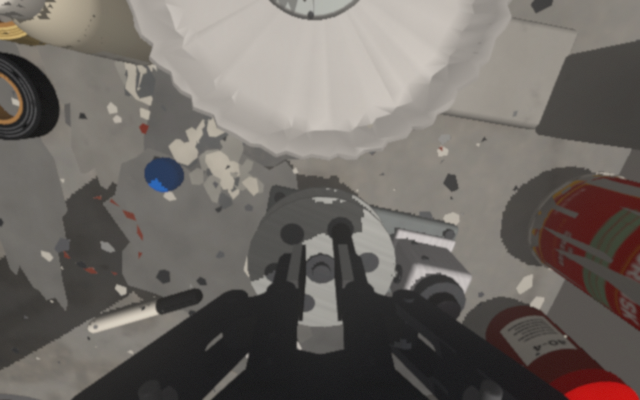

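View pics/s5c.png

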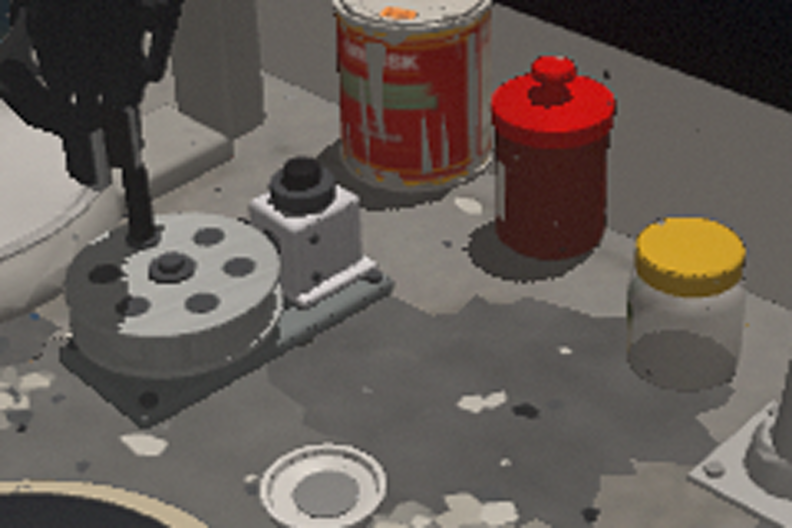

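```bash
python3 - <<'E'
import cv2
a=cv2.imread("pics/w5.png")[170:350,220:420]; cv2.imwrite("pics/w5c.png",cv2.resize(a,None,fx=4,fy=4,interpolation=cv2.INTER_CUBIC))
E
```

```text
(no output)
```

View pics/w5c.png

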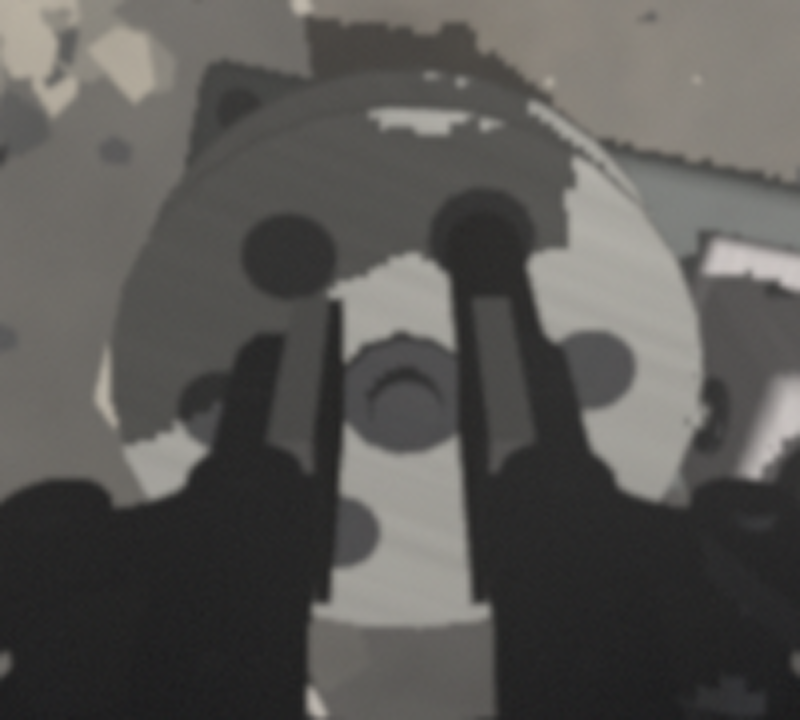

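```bash
cat >> h.py <<'E'
def wproj(s,p):
    c=vision.get_calibration('wrist'); K=c['camera_matrix'];T=np.array(c['mount'])
    q=T[:3,:3].T@(quat(s).inv().apply(np.array(p)-s['tool_pos'])-T[:3,3]); q=np.array([q[0],-q[1],-q[2]]); v=K@q; return v[:2]/v[2]
E
python3 - <<'E'
from h import *
np.set_printoptions(precision=4,suppress=True)
s=manip.state()
for n,uv,z in (('face',(220+407/4,170+347/4),.057),('nutbase',(220+402/4,170+400/4),.058),('pegbot',(340.5,228.8),.06),('btn',(438,290),.08)): 
    p=watz(s,uv,z); print(n,p,quat(s).inv().apply(p-s['tool_pos']))
M=quat(s)
for x,y,z in ((0,0,0),(0,11,8),(0,-11,8),(0,11,14),(0,-11,14),(-19,11,8),(0,11,-8)):
    print((x,y,z),(wproj(s,s['tool_pos']+M.apply(np.array([x,y,z])/1000))-[220,170])*4)
for th in (55,60,65,70,75,80,85,90):
    b=np.array([.4182+.036*np.cos(np.radians(th)),.2858+.036*np.sin(np.radians(th))])
    print(th,[(wproj(s,[*b,z])-[220,170])*4 for z in (.06,.106)])
E
```

```text
face [0.4212 0.2943 0.057 ] [ 0.0176 -0.0266  0.0011]
nutbase [0.4191 0.2834 0.058 ] [ 0.0165 -0.0376  0.0002]
pegbot [0.4373 0.3176 0.06  ] [ 0.0147 -0.0018  0.0147]
btn [0.5014 0.2724 0.08  ] [-0.0051 -0.0402  0.0832]
(0, 0, 0) [401.2431 261.7196]
(0, 11, 8) [449.3061 201.7564]
(0, -11, 8) [447.5862 319.4261]
(0, 11, 14) [485.3685 201.73  ]
(0, -11, 14) [482.3309 319.4021]
(-19, 11, 8) [454.5791 250.9186]
(0, 11, -8) [353.1443 201.8269]
55 [array([491.4541, 245.8662]), array([517.37  , 381.2433])]
60 [array([476.2711, 238.8806]), array([498.1978, 372.7744])]
65 [array([460.3824, 233.1218]), array([478.0992, 365.7876])]
70 [array([443.9244, 228.6476]), array([457.2512, 360.3571])]
75 [array([427.0403, 225.5032]), array([435.8416, 356.5416])]
80 [array([409.8787, 223.7206]), array([414.0653, 354.3827])]
85 [array([392.5918, 223.3184]), array([392.1229, 353.9043])]
90 [array([375.3334, 224.3008]), array([370.2172, 355.112 ])]
```

```bash
cat >> h.py <<'E'
def proj(n,p):
    c=vision.get_calibration(n); K=c['camera_matrix']; q=c['orientation']
    q=R.from_quat([q[1],q[2],q[3],q[0]]).inv().apply(np.array(p)-c['origin']); v=K@np.array([q[0],-q[1],-q[2]]); return v[:2]/v[2]
E
python3 - <<'E'
from h import *
np.set_printoptions(precision=1,suppress=True)
s=manip.state(); M=quat(s)
f=lambda p:(proj('scene',p)-[190,140])*6-[0,0]
im=vision.grab_frame('scene')[140:240,190:320,::-1]
cv2.imwrite("pics/s6.png",cv2.resize(im,None,fx=6,fy=6,interpolation=cv2.INTER_CUBIC))
b=[.4182+.036*np.cos(np.radians(58)),.2858+.036*np.sin(np.radians(58))]
print('peg',f([*b,.06]),f([*b,.106]),'tcp',f(s['tool_pos']))
for z in (-22,-8,8,22): print(z,f(s['tool_pos']+M.apply([0,0,z/1000])),f(s['tool_pos']+M.apply([-.03,0,z/1000])))
E
```

```text
peg [254.7 423.1] [236.6 294.1] tcp [207.5 403.2]
-22 [155.8 438.7] [141.6 352.7]
-8 [188.9 416. ] [175.5 330.6]
8 [225.9 390.6] [213.3 305.9]
22 [257.5 369. ] [245.6 284.7]
```

View pics/s6.png

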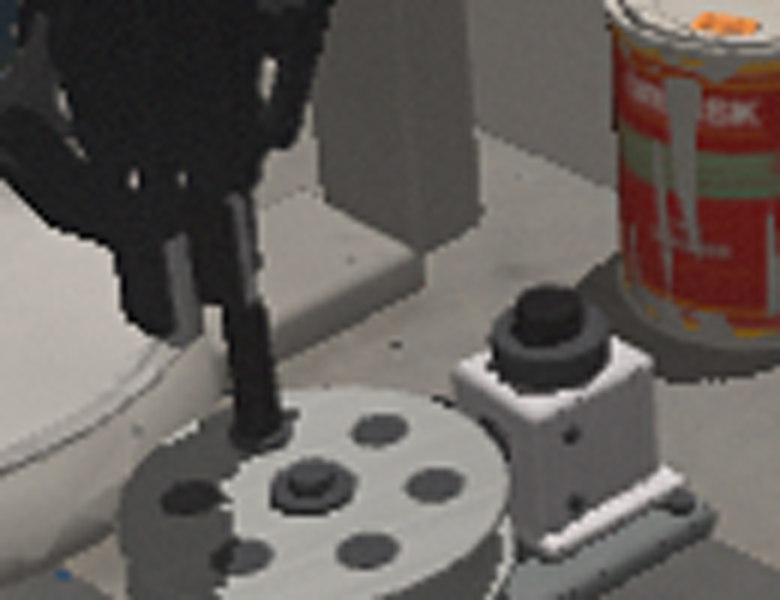

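servo_tool --twist '[[0,0,0],[0,0,-0.15],[0,0,-0.15],[0,0,-0.15],[0,0,0]]' --xyz '[[0,0,2],[0.5,-0.2,0],[0.5,-0.2,0],[0.4,-0.1,0],[0,0,0]]' --fingers '[0.19,0.4,0.4,0.4,0.4]'

```text
time: 13.48
tool_pos: [0.4346, 0.3156, 0.0933]
tool_rot: [0.68, 0.193, 0.681, -0.193]
contact_force: [-0.6, -0.1, 0.0]
gripper_width: 0.4
```

servo_tool --twist '[[0,0,0],[0,0,0]]' --xyz '[[0,0,-0.5],[0,0,0]]' --fingers '[0.4,0.4]'

```text
time: 13.72
tool_pos: [0.4342, 0.3153, 0.0872]
tool_rot: [0.68, 0.193, 0.681, -0.193]
contact_force: [-0.7, 0.4, 0.5]
gripper_width: 0.401
```

```bash
python3 - <<'E'
from h import *
np.set_printoptions(precision=4,suppress=True)
s=manip.state();im=vision.grab_frame("wrist")
a=im[170:350,220:420,::-1]; cv2.imwrite("pics/w7c.png",cv2.resize(a,None,fx=4,fy=4,interpolation=cv2.INTER_CUBIC))
print(s['tool_pos'],s['contact_force'],s['gripper_width'],np.degrees(np.arctan2(*quat(s).as_matrix()[[1,0],1])))
E
```

```text
[0.4342 0.3153 0.0872] [-0.7282  0.3592  0.456 ] 0.4005739753051513 58.34144406849712
```

View pics/w7c.png

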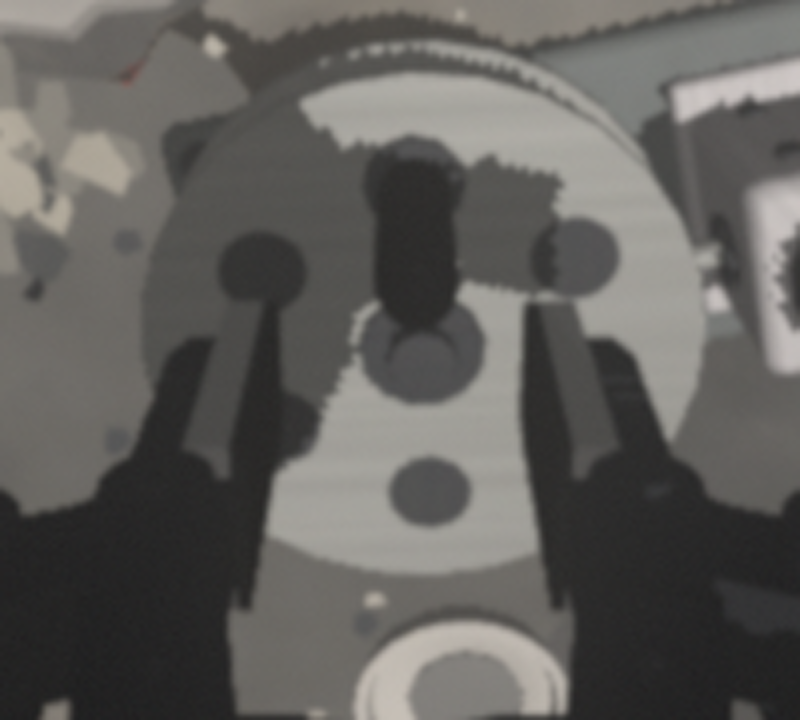

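```bash
python3 - <<'E'
from h import *
np.set_printoptions(precision=4,suppress=True)
s=manip.state()
for n,uv,z in (('nut',(220+423/4,170+352/4),.061),('pegbot',(220+415/4,170+188/4),.06),('pegtop',(220+415/4,170+300/4),.106)): 
    p=watz(s,uv,z); print(n,p,quat(s).inv().apply(p-s['tool_pos']))
E
```

```text
nut [0.4205 0.2851 0.061 ] [ 0.0264 -0.033   0.0041]
pegbot [0.4375 0.3159 0.06  ] [0.0274 0.0021 0.0024]
pegtop [0.4372 0.3165 0.106 ] [-0.0186  0.0024  0.0018]
```

servo_tool --twist '[[0,0,0],[0,0,0],[0,0,0]]' --xyz '[[0.3,0.1,0],[0,0,-0.8],[0,0,-0.8]]' --fingers '[0.4,0.4,0.4]'

```text
time: 14.15
tool_pos: [0.4378, 0.3164, 0.0712]
tool_rot: [0.68, 0.193, 0.68, -0.193]
contact_force: [-0.4, 0.2, 0.4]
gripper_width: 0.403
```

servo_tool --twist '[[0,0,0],[0,0,0],[0,0,0]]' --xyz '[[0,0,-0.5],[0,0,-0.4],[0,0,0]]' --fingers '[0.4,0.4,0.4]'

```text
time: 14.52
tool_pos: [0.4376, 0.3163, 0.0624]
tool_rot: [0.68, 0.193, 0.68, -0.194]
contact_force: [-0.3, -1.1, -0.4]
gripper_width: 0.398
```

```bash
python3 - <<'E'
from h import *
np.set_printoptions(precision=4,suppress=True)
s=manip.state()
print(s['tool_pos'],s['contact_force'],s['gripper_width'])
im=vision.grab_frame('scene')[140:240,190:320,::-1]
cv2.imwrite("pics/s8.png",cv2.resize(im,None,fx=6,fy=6,interpolation=cv2.INTER_CUBIC))
E
```

```text
[0.4376 0.3163 0.0624] [-0.33   -1.1308 -0.449 ] 0.39804436391059667
```

View pics/s8.png

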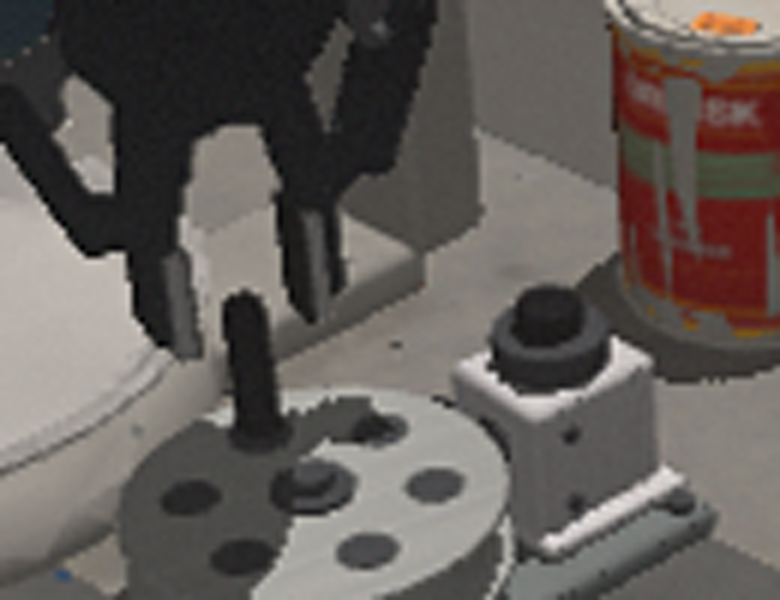

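servo_tool --twist '[[0,0,0],[0,0,0],[0,0,0],[0,0,0]]' --xyz '[[0,0,-0.5],[0,0,-0.5],[0,0,-0.5],[0,0,0]]' --fingers '[0.4,0.4,0.4,0.3]'

```text
time: 15.08
tool_pos: [0.4375, 0.3162, 0.0472]
tool_rot: [0.68, 0.193, 0.68, -0.194]
contact_force: [0.3, 0.4, 0.6]
gripper_width: 0.304
```

servo_tool --twist '[[0,0,0],[0,0,0],[0,0,0]]' --xyz '[[0,0,0],[0,0,0],[0,0,0]]' --fingers '[0.22,0.19,0.19]'

```text
time: 15.45
tool_pos: [0.4381, 0.3166, 0.0481]
tool_rot: [0.68, 0.194, 0.68, -0.193]
contact_force: [0.3, -0.3, -0.4]
gripper_width: 0.189
```

```bash
python3 - <<'E'
from h import *
np.set_printoptions(precision=4,suppress=True)
s=manip.state()
print(s['tool_pos'],s['contact_force'],s['gripper_width'])
im=vision.grab_frame('scene')[140:240,190:320,::-1]
cv2.imwrite("pics/s9.png",cv2.resize(im,None,fx=6,fy=6,interpolation=cv2.INTER_CUBIC))
E
```

```text
[0.4381 0.3166 0.0481] [ 0.2897 -0.3395 -0.4262] 0.18854242847420355
```

View pics/s9.png

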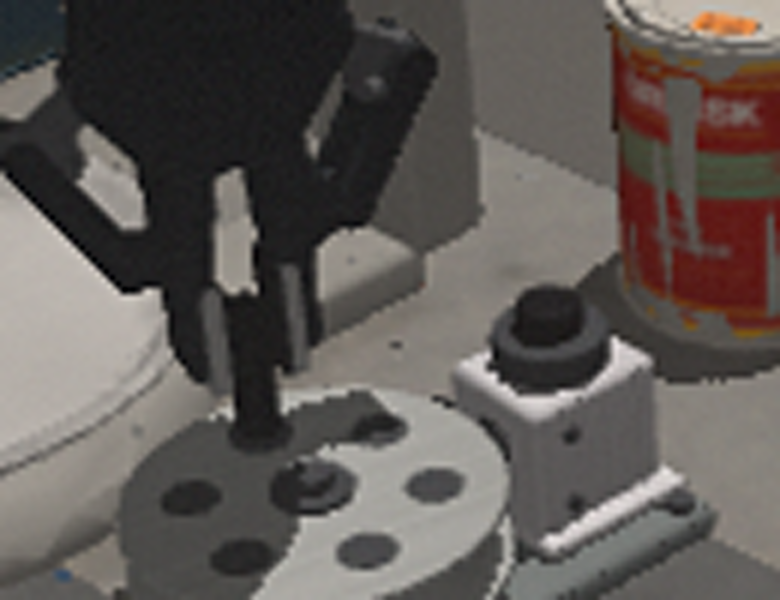

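```bash
python3 tab.py 59 87 1 2
```

```text
61.0 [-0.05, 0.03, 0], [-0.06, 0.03, 0]
63.0 [-0.05, 0.03, 0], [-0.06, 0.03, 0]
65.0 [-0.06, 0.03, 0], [-0.05, 0.03, 0]
67.0 [-0.06, 0.02, 0], [-0.06, 0.03, 0]
69.0 [-0.06, 0.02, 0], [-0.05, 0.03, 0]
71.0 [-0.06, 0.02, 0], [-0.06, 0.02, 0]
73.0 [-0.06, 0.02, 0], [-0.06, 0.02, 0]
75.0 [-0.06, 0.01, 0], [-0.06, 0.02, 0]
77.0 [-0.06, 0.02, 0], [-0.06, 0.01, 0]
79.0 [-0.07, 0.02, 0], [-0.06, 0.01, 0]
81.0 [-0.06, 0.01, 0], [-0.06, 0.01, 0]
83.0 [-0.06, 0.01, 0], [-0.07, 0.01, 0]
85.0 [-0.06, 0.00, 0], [-0.06, 0.01, 0]
87.0 [-0.06, 0.01, 0], [-0.07, -0.00, 0]
```

servo_tool --twist '[[0,0,0.035],[0,0,0.035]]' --xyz '[[-0.11,0.06,0],[-0.11,0.06,0]]' --fingers '[0.19,0.19]'

```text
time: 15.75
tool_pos: [0.4365, 0.3174, 0.0481]
tool_rot: [0.688, 0.168, 0.686, -0.169]
contact_force: [4.6, -2.1, -1.6]
gripper_width: 0.188
```

servo_tool --twist '[[0,0,0.0175],[0,0,0.0175]]' --xyz '[[-0.06,0.03,0],[-0.05,0.03,0]]' --fingers '[0.19,0.19]'

```text
time: 16.0
tool_pos: [0.4363, 0.3176, 0.0481]
tool_rot: [0.691, 0.157, 0.688, -0.157]
contact_force: [6.4, -3.5, -3.8]
gripper_width: 0.187
```

servo_tool --twist '[[0,0,0.0175],[0,0,0.0175]]' --xyz '[[-0.06,0.02,0],[-0.06,0.03,0]]' --fingers '[0.19,0.19]'

```text
time: 16.25
tool_pos: [0.4358, 0.3178, 0.0481]
tool_rot: [0.694, 0.145, 0.69, -0.145]
contact_force: [8.9, -3.5, -4.0]
gripper_width: 0.188
```

servo_tool --twist '[[0,0,0.0175],[0,0,0.0175]]' --xyz '[[-0.06,0.02,0],[-0.05,0.03,0]]' --fingers '[0.19,0.19]'

```text
time: 16.5
tool_pos: [0.4346, 0.3184, 0.0481]
tool_rot: [0.696, 0.133, 0.693, -0.133]
contact_force: [9.0, -4.0, -3.8]
gripper_width: 0.187
```

servo_tool --twist '[[0,0,0.0175],[0,0,0.0175]]' --xyz '[[-0.06,0.02,0],[-0.06,0.02,0]]' --fingers '[0.19,0.19]'

```text
time: 16.75
tool_pos: [0.4334, 0.319, 0.0482]
tool_rot: [0.699, 0.121, 0.695, -0.121]
contact_force: [7.7, -2.6, -3.8]
gripper_width: 0.191
```

servo_tool --twist '[[0,0,0.0175],[0,0,0.0175]]' --xyz '[[-0.06,0.02,0],[-0.06,0.02,0]]' --fingers '[0.19,0.19]'

```text
time: 17.0
tool_pos: [0.432, 0.3195, 0.0481]
tool_rot: [0.7, 0.108, 0.697, -0.108]
contact_force: [7.3, -1.8, -3.7]
gripper_width: 0.195
```

servo_tool --twist '[[0,0,0.0175],[0,0,0.0175]]' --xyz '[[-0.06,0.01,0],[-0.06,0.02,0]]' --fingers '[0.19,0.19]'

```text
time: 17.25
tool_pos: [0.4306, 0.32, 0.0481]
tool_rot: [0.702, 0.096, 0.699, -0.096]
contact_force: [6.9, -1.8, -2.7]
gripper_width: 0.186
```

servo_tool --twist '[[0,0,0.0175],[0,0,0.0175]]' --xyz '[[-0.06,0.02,0],[-0.06,0.01,0]]' --fingers '[0.19,0.19]'

```text
time: 17.5
tool_pos: [0.4292, 0.3204, 0.0481]
tool_rot: [0.703, 0.084, 0.701, -0.084]
contact_force: [5.7, -0.7, -1.7]
gripper_width: 0.192
```

servo_tool --twist '[[0,0,0.0175],[0,0,0.0175]]' --xyz '[[-0.07,0.02,0],[-0.06,0.01,0]]' --fingers '[0.19,0.19]'

```text
time: 17.75
tool_pos: [0.4276, 0.3208, 0.0481]
tool_rot: [0.705, 0.072, 0.702, -0.071]
contact_force: [5.4, -0.6, -3.2]
gripper_width: 0.188
```

servo_tool --twist '[[0,0,0.0175],[0,0,0.0175]]' --xyz '[[-0.06,0.01,0],[-0.06,0.01,0]]' --fingers '[0.19,0.19]'

```text
time: 18.0
tool_pos: [0.4262, 0.3211, 0.0481]
tool_rot: [0.706, 0.059, 0.704, -0.059]
contact_force: [6.0, -0.5, -2.5]
gripper_width: 0.186
```

servo_tool --twist '[[0,0,0.0175],[0,0,0.0175]]' --xyz '[[-0.06,0.01,0],[-0.07,0.01,0]]' --fingers '[0.19,0.19]'

```text
time: 18.25
tool_pos: [0.425, 0.3214, 0.0482]
tool_rot: [0.707, 0.047, 0.704, -0.047]
contact_force: [6.2, 0.1, -2.7]
gripper_width: 0.19
```

servo_tool --twist '[[0,0,0.0175],[0,0,0.0175]]' --xyz '[[-0.06,0,0],[-0.06,0.01,0]]' --fingers '[0.19,0.19]'

```text
time: 18.5
tool_pos: [0.4238, 0.3215, 0.0481]
tool_rot: [0.707, 0.035, 0.705, -0.034]
contact_force: [5.7, -0.7, -3.2]
gripper_width: 0.19
```

servo_tool --twist '[[0,0,0.0175],[0,0,0.0175]]' --xyz '[[-0.06,0.01,0],[-0.07,0,0]]' --fingers '[0.19,0.19]'

```text
time: 18.75
tool_pos: [0.4226, 0.3217, 0.0481]
tool_rot: [0.708, 0.022, 0.706, -0.022]
contact_force: [5.8, 0.1, -2.8]
gripper_width: 0.189
```

```bash
python3 tab.py 86 254 2 3; python3 - <<'E'
from h import *
print(manip.state()['joint_pos'])
E
```

```text
92.0 [-0.13, 0.01, 0], [-0.12, -0.00, 0], [-0.13, -0.00, 0]
98.0 [-0.12, -0.01, 0], [-0.13, -0.01, 0], [-0.12, -0.02, 0]
104.0 [-0.13, -0.02, 0], [-0.12, -0.02, 0], [-0.12, -0.03, 0]
110.0 [-0.12, -0.03, 0], [-0.12, -0.04, 0], [-0.12, -0.04, 0]
116.0 [-0.12, -0.04, 0], [-0.12, -0.05, 0], [-0.11, -0.06, 0]
122.0 [-0.11, -0.05, 0], [-0.11, -0.06, 0], [-0.11, -0.07, 0]
128.0 [-0.10, -0.07, 0], [-0.11, -0.07, 0], [-0.10, -0.07, 0]
134.0 [-0.10, -0.08, 0], [-0.09, -0.09, 0], [-0.09, -0.08, 0]
140.0 [-0.09, -0.09, 0], [-0.09, -0.09, 0], [-0.08, -0.10, 0]
146.0 [-0.08, -0.09, 0], [-0.07, -0.11, 0], [-0.08, -0.10, 0]
152.0 [-0.06, -0.10, 0], [-0.07, -0.11, 0], [-0.06, -0.11, 0]
158.0 [-0.06, -0.11, 0], [-0.05, -0.12, 0], [-0.05, -0.11, 0]
164.0 [-0.04, -0.12, 0], [-0.04, -0.12, 0], [-0.04, -0.12, 0]
170.0 [-0.03, -0.12, 0], [-0.03, -0.12, 0], [-0.03, -0.13, 0]
176.0 [-0.02, -0.12, 0], [-0.01, -0.12, 0], [-0.01, -0.13, 0]
182.0 [-0.01, -0.13, 0], [-0.00, -0.12, 0], [0.00, -0.13, 0]
188.0 [0.01, -0.12, 0], [0.01, -0.13, 0], [0.01, -0.12, 0]
194.0 [0.02, -0.13, 0], [0.03, -0.12, 0], [0.03, -0.12, 0]
200.0 [0.03, -0.12, 0], [0.04, -0.12, 0], [0.04, -0.12, 0]
206.0 [0.04, -0.12, 0], [0.05, -0.12, 0], [0.05, -0.11, 0]
212.0 [0.06, -0.11, 0], [0.06, -0.11, 0], [0.07, -0.11, 0]
218.0 [0.06, -0.10, 0], [0.08, -0.11, 0], [0.07, -0.10, 0]
224.0 [0.08, -0.10, 0], [0.08, -0.09, 0], [0.09, -0.09, 0]
230.0 [0.09, -0.09, 0], [0.09, -0.09, 0], [0.09, -0.08, 0]
236.0 [0.10, -0.08, 0], [0.10, -0.07, 0], [0.11, -0.08, 0]
242.0 [0.10, -0.06, 0], [0.11, -0.07, 0], [0.11, -0.06, 0]
248.0 [0.11, -0.06, 0], [0.11, -0.05, 0], [0.12, -0.05, 0]
254.0 [0.12, -0.04, 0], [0.12, -0.05, 0], [0.12, -0.03, 0]
[ 5.11123925e-01 -2.73953662e-02  1.95969013e+00 -1.04488526e-03
  1.20621303e+00  5.74265914e-01]
```

servo_tool --twist '[[0,0,0.035],[0,0,0.035],[0,0,0.035]]' --xyz '[[-0.13,0.01,0],[-0.12,0,0],[-0.13,0,0]]' --fingers '[0.19,0.19,0.19]'

```text
time: 19.12
tool_pos: [0.4188, 0.322, 0.0481]
tool_rot: [0.708, -0.015, 0.706, 0.015]
contact_force: [5.9, 1.1, -3.5]
gripper_width: 0.187
```

servo_tool --twist '[[0,0,0.035],[0,0,0.035],[0,0,0.035]]' --xyz '[[-0.12,-0.01,0],[-0.13,-0.01,0],[-0.12,-0.02,0]]' --fingers '[0.19,0.19,0.19]'

```text
time: 19.5
tool_pos: [0.415, 0.3218, 0.0481]
tool_rot: [0.706, -0.052, 0.704, 0.053]
contact_force: [5.0, 0.4, -4.3]
gripper_width: 0.19
```

servo_tool --twist '[[0,0,0.035],[0,0,0.035],[0,0,0.035]]' --xyz '[[-0.13,-0.02,0],[-0.12,-0.02,0],[-0.12,-0.03,0]]' --fingers '[0.19,0.19,0.19]'

```text
time: 19.88
tool_pos: [0.4112, 0.3212, 0.0482]
tool_rot: [0.703, -0.089, 0.7, 0.09]
contact_force: [5.8, 2.4, -3.5]
gripper_width: 0.193
```

servo_tool --twist '[[0,0,0.035],[0,0,0.035],[0,0,0.035]]' --xyz '[[-0.12,-0.03,0],[-0.12,-0.04,0],[-0.12,-0.04,0]]' --fingers '[0.19,0.19,0.19]'

```text
time: 20.25
tool_pos: [0.4076, 0.3203, 0.0482]
tool_rot: [0.697, -0.125, 0.695, 0.126]
contact_force: [5.2, 2.4, -3.7]
gripper_width: 0.187
```

servo_tool --twist '[[0,0,0.035],[0,0,0.035],[0,0,0.035]]' --xyz '[[-0.12,-0.04,0],[-0.12,-0.05,0],[-0.11,-0.06,0]]' --fingers '[0.19,0.19,0.19]'

```text
time: 20.62
tool_pos: [0.404, 0.3189, 0.0481]
tool_rot: [0.689, -0.162, 0.687, 0.163]
contact_force: [5.4, 3.1, -3.6]
gripper_width: 0.189
```

servo_tool --twist '[[0,0,0.035],[0,0,0.035],[0,0,0.035]]' --xyz '[[-0.11,-0.05,0],[-0.11,-0.06,0],[-0.11,-0.07,0]]' --fingers '[0.19,0.19,0.19]'

```text
time: 21.0
tool_pos: [0.4006, 0.3172, 0.0481]
tool_rot: [0.68, -0.197, 0.678, 0.199]
contact_force: [5.5, 2.6, -3.6]
gripper_width: 0.191
```

servo_tool --twist '[[0,0,0.035],[0,0,0.035],[0,0,0.035]]' --xyz '[[-0.1,-0.07,0],[-0.11,-0.07,0],[-0.1,-0.07,0]]' --fingers '[0.19,0.19,0.19]'

```text
time: 21.38
tool_pos: [0.3974, 0.3153, 0.0481]
tool_rot: [0.669, -0.233, 0.666, 0.234]
contact_force: [5.2, 3.6, -3.5]
gripper_width: 0.193
```

servo_tool --twist '[[0,0,0.035],[0,0,0.035],[0,0,0.035]]' --xyz '[[-0.1,-0.08,0],[-0.09,-0.09,0],[-0.09,-0.08,0]]' --fingers '[0.19,0.19,0.19]'

```text
time: 21.75
tool_pos: [0.3945, 0.3129, 0.0481]
tool_rot: [0.656, -0.267, 0.653, 0.269]
contact_force: [4.4, 5.0, -3.1]
gripper_width: 0.189
```

servo_tool --twist '[[0,0,0.035],[0,0,0.035],[0,0,0.035]]' --xyz '[[-0.09,-0.09,0],[-0.09,-0.09,0],[-0.08,-0.1,0]]' --fingers '[0.19,0.19,0.19]'

```text
time: 22.12
tool_pos: [0.3917, 0.3102, 0.0481]
tool_rot: [0.641, -0.301, 0.638, 0.303]
contact_force: [3.6, 4.4, -3.5]
gripper_width: 0.188
```

servo_tool --twist '[[0,0,0.035],[0,0,0.035],[0,0,0.035]]' --xyz '[[-0.08,-0.09,0],[-0.07,-0.11,0],[-0.08,-0.1,0]]' --fingers '[0.19,0.19,0.19]'

```text
time: 22.5
tool_pos: [0.3893, 0.3073, 0.0481]
tool_rot: [0.624, -0.334, 0.621, 0.336]
contact_force: [3.5, 5.3, -3.9]
gripper_width: 0.192
```

servo_tool --twist '[[0,0,0.035],[0,0,0.035],[0,0,0.035]]' --xyz '[[-0.06,-0.1,0],[-0.07,-0.11,0],[-0.06,-0.11,0]]' --fingers '[0.19,0.19,0.19]'

```text
time: 22.88
tool_pos: [0.3872, 0.3042, 0.0481]
tool_rot: [0.605, -0.366, 0.603, 0.368]
contact_force: [2.9, 4.5, -2.9]
gripper_width: 0.191
```

servo_tool --twist '[[0,0,0.035],[0,0,0.035],[0,0,0.035]]' --xyz '[[-0.06,-0.11,0],[-0.05,-0.12,0],[-0.05,-0.11,0]]' --fingers '[0.19,0.19,0.19]'

```text
time: 23.25
tool_pos: [0.3855, 0.3009, 0.0481]
tool_rot: [0.585, -0.398, 0.583, 0.4]
contact_force: [2.4, 5.2, -2.8]
gripper_width: 0.19
```

servo_tool --twist '[[0,0,0.035],[0,0,0.035],[0,0,0.035]]' --xyz '[[-0.04,-0.12,0],[-0.04,-0.12,0],[-0.04,-0.12,0]]' --fingers '[0.19,0.19,0.19]'

```text
time: 23.62
tool_pos: [0.3841, 0.2974, 0.0481]
tool_rot: [0.563, -0.428, 0.561, 0.43]
contact_force: [1.5, 5.6, -3.0]
gripper_width: 0.19
```

servo_tool --twist '[[0,0,0.035],[0,0,0.035],[0,0,0.035]]' --xyz '[[-0.03,-0.12,0],[-0.03,-0.12,0],[-0.03,-0.13,0]]' --fingers '[0.19,0.19,0.19]'

```text
time: 24.0
tool_pos: [0.383, 0.2937, 0.0481]
tool_rot: [0.54, -0.456, 0.538, 0.459]
contact_force: [1.7, 6.1, -2.3]
gripper_width: 0.193
```

servo_tool --twist '[[0,0,0.035],[0,0,0.035],[0,0,0.035]]' --xyz '[[-0.02,-0.12,0],[-0.01,-0.12,0],[-0.01,-0.13,0]]' --fingers '[0.19,0.19,0.19]'

```text
time: 24.38
tool_pos: [0.3823, 0.29, 0.0481]
tool_rot: [0.515, -0.484, 0.513, 0.487]
contact_force: [1.4, 6.5, -2.0]
gripper_width: 0.188
```

servo_tool --twist '[[0,0,0.035],[0,0,0.035],[0,0,0.035]]' --xyz '[[-0.01,-0.13,0],[0,-0.12,0],[0,-0.13,0]]' --fingers '[0.19,0.19,0.19]'

```text
time: 24.75
tool_pos: [0.3821, 0.2862, 0.048]
tool_rot: [0.489, -0.51, 0.487, 0.513]
contact_force: [-0.6, 6.5, -2.8]
gripper_width: 0.193
```

servo_tool --twist '[[0,0,0.035],[0,0,0.035],[0,0,0.035]]' --xyz '[[0.01,-0.12,0],[0.01,-0.13,0],[0.01,-0.12,0]]' --fingers '[0.19,0.19,0.19]'

```text
time: 25.12
tool_pos: [0.3821, 0.2837, 0.0481]
tool_rot: [0.462, -0.534, 0.459, 0.538]
contact_force: [-1.8, 11.4, -3.5]
gripper_width: 0.19
```

servo_tool --twist '[[0,0,0.035],[0,0,0.035],[0,0,0.035]]' --xyz '[[0.02,-0.13,0],[0.03,-0.12,0],[0.03,-0.12,0]]' --fingers '[0.19,0.19,0.19]'

```text
time: 25.5
tool_pos: [0.3823, 0.2809, 0.0481]
tool_rot: [0.434, -0.557, 0.43, 0.563]
contact_force: [-3.1, 13.7, -1.7]
gripper_width: 0.189
```

servo_tool --twist '[[0,0,0.035],[0,0,0.035],[0,0,0.035]]' --xyz '[[0.03,-0.12,0],[0.04,-0.12,0],[0.04,-0.12,0]]' --fingers '[0.19,0.19,0.19]'

```text
time: 25.88
tool_pos: [0.3828, 0.2774, 0.048]
tool_rot: [0.404, -0.579, 0.4, 0.585]
contact_force: [-4.7, 14.4, -1.7]
gripper_width: 0.191
```

servo_tool --twist '[[0,0,0.035],[0,0,0.035],[0,0,0.035]]' --xyz '[[0.04,-0.12,0],[0.05,-0.12,0],[0.05,-0.11,0]]' --fingers '[0.19,0.19,0.19]'

```text
time: 26.25
tool_pos: [0.3842, 0.273, 0.048]
tool_rot: [0.372, -0.599, 0.369, 0.605]
contact_force: [-5.0, 10.6, 1.1]
gripper_width: 0.189
```

servo_tool --twist '[[0,0,0.035],[0,0,0.035],[0,0,0.035]]' --xyz '[[0.06,-0.11,0],[0.06,-0.11,0],[0.07,-0.11,0]]' --fingers '[0.19,0.19,0.19]'

```text
time: 26.62
tool_pos: [0.3866, 0.2685, 0.048]
tool_rot: [0.339, -0.619, 0.338, 0.622]
contact_force: [-3.0, 5.3, 1.2]
gripper_width: 0.19
```

servo_tool --twist '[[0,0,0.035],[0,0,0.035],[0,0,0.035]]' --xyz '[[0.06,-0.1,0],[0.08,-0.11,0],[0.07,-0.1,0]]' --fingers '[0.19,0.19,0.19]'

```text
time: 27.0
tool_pos: [0.389, 0.2648, 0.048]
tool_rot: [0.306, -0.636, 0.305, 0.639]
contact_force: [-3.6, 5.4, 1.2]
gripper_width: 0.188
```

servo_tool --twist '[[0,0,0.035],[0,0,0.035],[0,0,0.035]]' --xyz '[[0.08,-0.1,0],[0.08,-0.09,0],[0.09,-0.09,0]]' --fingers '[0.19,0.19,0.19]'

```text
time: 27.38
tool_pos: [0.3912, 0.2622, 0.048]
tool_rot: [0.272, -0.651, 0.271, 0.654]
contact_force: [-3.7, 3.8, 2.1]
gripper_width: 0.189
```

servo_tool --twist '[[0,0,0.035],[0,0,0.035],[0,0,0.035]]' --xyz '[[0.09,-0.09,0],[0.09,-0.09,0],[0.09,-0.08,0]]' --fingers '[0.19,0.19,0.19]'

```text
time: 27.75
tool_pos: [0.3937, 0.2595, 0.0479]
tool_rot: [0.238, -0.664, 0.237, 0.668]
contact_force: [-5.1, 4.0, 2.4]
gripper_width: 0.192
```

servo_tool --twist '[[0,0,0.035],[0,0,0.035],[0,0,0.035]]' --xyz '[[0.1,-0.08,0],[0.1,-0.07,0],[0.11,-0.08,0]]' --fingers '[0.19,0.19,0.19]'

```text
time: 28.12
tool_pos: [0.3967, 0.257, 0.0479]
tool_rot: [0.202, -0.676, 0.201, 0.68]
contact_force: [-5.4, 3.6, 3.8]
gripper_width: 0.19
```

servo_tool --twist '[[0,0,0.035],[0,0,0.035],[0,0,0.035]]' --xyz '[[0.1,-0.06,0],[0.11,-0.07,0],[0.11,-0.06,0]]' --fingers '[0.19,0.19,0.19]'

```text
time: 28.5
tool_pos: [0.3998, 0.2549, 0.0479]
tool_rot: [0.166, -0.685, 0.166, 0.689]
contact_force: [-6.3, 1.6, 4.0]
gripper_width: 0.193
```

servo_tool --twist '[[0,0,0.035],[0,0,0.035],[0,0,0.035]]' --xyz '[[0.11,-0.06,0],[0.11,-0.05,0],[0.12,-0.05,0]]' --fingers '[0.19,0.19,0.19]'

```text
time: 28.88
tool_pos: [0.403, 0.2532, 0.0479]
tool_rot: [0.13, -0.693, 0.129, 0.697]
contact_force: [-6.2, 1.6, 4.5]
gripper_width: 0.194
```

servo_tool --twist '[[0,0,0.035],[0,0,0.035],[0,0,0.035]]' --xyz '[[0.12,-0.04,0],[0.12,-0.05,0],[0.12,-0.03,0]]' --fingers '[0.19,0.19,0.19]'

```text
time: 29.25
tool_pos: [0.4066, 0.2518, 0.0479]
tool_rot: [0.093, -0.699, 0.093, 0.703]
contact_force: [-5.9, 1.0, 4.5]
gripper_width: 0.192
```

```bash
python3 tab.py 254 222 4 8; python3 tab.py 222 174 1 2
```

```text
222.0 [-0.24, 0.08, 0], [-0.23, 0.09, 0], [-0.23, 0.11, 0], [-0.22, 0.13, 0], [-0.20, 0.14, 0], [-0.20, 0.15, 0], [-0.19, 0.17, 0], [-0.17, 0.18, 0]
220.0 [-0.04, 0.05, 0], [-0.04, 0.04, 0]
218.0 [-0.04, 0.05, 0], [-0.04, 0.05, 0]
216.0 [-0.04, 0.05, 0], [-0.04, 0.05, 0]
214.0 [-0.03, 0.05, 0], [-0.04, 0.06, 0]
212.0 [-0.03, 0.05, 0], [-0.04, 0.05, 0]
210.0 [-0.03, 0.05, 0], [-0.03, 0.06, 0]
208.0 [-0.03, 0.05, 0], [-0.03, 0.06, 0]
206.0 [-0.03, 0.05, 0], [-0.03, 0.06, 0]
204.0 [-0.03, 0.06, 0], [-0.02, 0.05, 0]
202.0 [-0.03, 0.06, 0], [-0.02, 0.06, 0]
200.0 [-0.03, 0.06, 0], [-0.02, 0.06, 0]
198.0 [-0.02, 0.06, 0], [-0.02, 0.06, 0]
196.0 [-0.02, 0.06, 0], [-0.02, 0.06, 0]
194.0 [-0.01, 0.06, 0], [-0.02, 0.06, 0]
192.0 [-0.01, 0.06, 0], [-0.02, 0.06, 0]
190.0 [-0.01, 0.06, 0], [-0.01, 0.06, 0]
188.0 [-0.01, 0.07, 0], [-0.01, 0.06, 0]
186.0 [-0.01, 0.06, 0], [-0.00, 0.06, 0]
184.0 [-0.01, 0.07, 0], [-0.01, 0.06, 0]
182.0 [0.00, 0.06, 0], [-0.00, 0.06, 0]
180.0 [-0.00, 0.07, 0], [-0.00, 0.06, 0]
178.0 [-0.00, 0.06, 0], [-0.00, 0.06, 0]
176.0 [0.00, 0.07, 0], [0.00, 0.06, 0]
174.0 [0.01, 0.06, 0], [0.01, 0.07, 0]
```

servo_tool --twist '[[0,0,-0.07],[0,0,-0.07],[0,0,-0.07],[0,0,-0.07],[0,0,-0.07],[0,0,-0.07],[0,0,-0.07],[0,0,-0.07]]' --xyz '[[-0.24,0.08,0],[-0.23,0.09,0],[-0.23,0.11,0],[-0.22,0.13,0],[-0.2,0.14,0],[-0.2,0.15,0],[-0.19,0.17,0],[-0.17,0.18,0]]' --fingers '[0.19,0.19,0.19,0.19,0.19,0.19,0.19,0.19]'

```text
time: 30.25
tool_pos: [0.3927, 0.2607, 0.0479]
tool_rot: [-0.284, 0.648, -0.285, -0.647]
contact_force: [3.7, -3.4, -1.1]
gripper_width: 0.19
```

servo_tool --twist '[[0,0,-0.0175],[0,0,-0.0175]]' --xyz '[[-0.04,0.05,0],[-0.04,0.04,0]]' --fingers '[0.19,0.19]'

```text
time: 30.5
tool_pos: [0.3917, 0.2617, 0.0479]
tool_rot: [-0.294, 0.643, -0.295, -0.642]
contact_force: [3.5, -4.6, -1.2]
gripper_width: 0.192
```

servo_tool --twist '[[0,0,-0.0175],[0,0,-0.0175]]' --xyz '[[-0.04,0.05,0],[-0.04,0.05,0]]' --fingers '[0.19,0.19]'

```text
time: 30.75
tool_pos: [0.3909, 0.2626, 0.0479]
tool_rot: [-0.305, 0.638, -0.306, -0.637]
contact_force: [2.7, -4.8, -0.6]
gripper_width: 0.186
```

servo_tool --twist '[[0,0,-0.0175],[0,0,-0.0175]]' --xyz '[[-0.04,0.05,0],[-0.04,0.05,0]]' --fingers '[0.19,0.19]'

```text
time: 31.0
tool_pos: [0.39, 0.2635, 0.0479]
tool_rot: [-0.317, 0.633, -0.318, -0.631]
contact_force: [3.6, -4.3, -0.4]
gripper_width: 0.187
```

servo_tool --twist '[[0,0,-0.0175],[0,0,-0.0175]]' --xyz '[[-0.03,0.05,0],[-0.04,0.06,0]]' --fingers '[0.19,0.19]'

```text
time: 31.25
tool_pos: [0.3893, 0.2646, 0.0479]
tool_rot: [-0.328, 0.627, -0.329, -0.626]
contact_force: [3.4, -4.6, 0.3]
gripper_width: 0.188
```

servo_tool --twist '[[0,0,-0.0175],[0,0,-0.0175]]' --xyz '[[-0.03,0.05,0],[-0.04,0.05,0]]' --fingers '[0.19,0.19]'

```text
time: 31.5
tool_pos: [0.3885, 0.2655, 0.0479]
tool_rot: [-0.338, 0.621, -0.34, -0.62]
contact_force: [4.7, -5.4, -1.7]
gripper_width: 0.188
```

servo_tool --twist '[[0,0,-0.0175],[0,0,-0.0175]]' --xyz '[[-0.03,0.05,0],[-0.03,0.06,0]]' --fingers '[0.19,0.19]'

```text
time: 31.75
tool_pos: [0.3879, 0.2666, 0.0479]
tool_rot: [-0.349, 0.615, -0.351, -0.614]
contact_force: [2.8, -5.1, -0.2]
gripper_width: 0.19
```

servo_tool --twist '[[0,0,-0.0175],[0,0,-0.0175]]' --xyz '[[-0.03,0.05,0],[-0.03,0.06,0]]' --fingers '[0.19,0.19]'

```text
time: 32.0
tool_pos: [0.3872, 0.2676, 0.0478]
tool_rot: [-0.36, 0.609, -0.361, -0.608]
contact_force: [3.0, -6.4, 0.8]
gripper_width: 0.192
```

servo_tool --twist '[[0,0,-0.0175],[0,0,-0.0175]]' --xyz '[[-0.03,0.05,0],[-0.03,0.06,0]]' --fingers '[0.19,0.19]'

```text
time: 32.25
tool_pos: [0.3869, 0.268, 0.0478]
tool_rot: [-0.37, 0.603, -0.372, -0.601]
contact_force: [3.1, -9.0, 0.7]
gripper_width: 0.189
```

servo_tool --twist '[[0,0,-0.0175],[0,0,-0.0175]]' --xyz '[[-0.03,0.06,0],[-0.02,0.05,0]]' --fingers '[0.19,0.19]'

```text
time: 32.5
tool_pos: [0.3866, 0.2686, 0.0478]
tool_rot: [-0.38, 0.597, -0.383, -0.594]
contact_force: [4.0, -9.9, 0.8]
gripper_width: 0.191
```

servo_tool --twist '[[0,0,-0.0175],[0,0,-0.0175]]' --xyz '[[-0.03,0.06,0],[-0.02,0.06,0]]' --fingers '[0.19,0.19]'

```text
time: 32.75
tool_pos: [0.3861, 0.2694, 0.0479]
tool_rot: [-0.39, 0.59, -0.394, -0.587]
contact_force: [4.6, -12.0, 1.4]
gripper_width: 0.192
```

servo_tool --twist '[[0,0,-0.0175],[0,0,-0.0175]]' --xyz '[[-0.03,0.06,0],[-0.02,0.06,0]]' --fingers '[0.19,0.19]'

```text
time: 33.0
tool_pos: [0.3857, 0.2703, 0.0478]
tool_rot: [-0.4, 0.583, -0.404, -0.58]
contact_force: [4.2, -13.0, 2.3]
gripper_width: 0.189
```

servo_tool --twist '[[0,0,-0.0175],[0,0,-0.0175]]' --xyz '[[-0.02,0.06,0],[-0.02,0.06,0]]' --fingers '[0.19,0.19]'

```text
time: 33.25
tool_pos: [0.3852, 0.2713, 0.0478]
tool_rot: [-0.41, 0.576, -0.414, -0.573]
contact_force: [4.2, -13.8, 2.3]
gripper_width: 0.191
```

servo_tool --twist '[[0,0,-0.0175],[0,0,-0.0175]]' --xyz '[[-0.02,0.06,0],[-0.02,0.06,0]]' --fingers '[0.19,0.19]'

```text
time: 33.5
tool_pos: [0.3847, 0.2723, 0.0478]
tool_rot: [-0.42, 0.569, -0.424, -0.565]
contact_force: [3.0, -13.8, 2.6]
gripper_width: 0.193
```

servo_tool --twist '[[0,0,-0.0175],[0,0,-0.0175]]' --xyz '[[-0.01,0.06,0],[-0.02,0.06,0]]' --fingers '[0.19,0.19]'

```text
time: 33.75
tool_pos: [0.3843, 0.2735, 0.0478]
tool_rot: [-0.43, 0.562, -0.434, -0.558]
contact_force: [2.7, -13.1, 3.2]
gripper_width: 0.194
```

servo_tool --twist '[[0,0,-0.0175],[0,0,-0.0175]]' --xyz '[[-0.01,0.06,0],[-0.02,0.06,0]]' --fingers '[0.19,0.19]'

```text
time: 34.0
tool_pos: [0.3838, 0.2748, 0.0478]
tool_rot: [-0.44, 0.554, -0.444, -0.55]
contact_force: [2.8, -13.2, 2.3]
gripper_width: 0.19
```

servo_tool --twist '[[0,0,-0.0175],[0,0,-0.0175]]' --xyz '[[-0.01,0.06,0],[-0.01,0.06,0]]' --fingers '[0.19,0.19]'

```text
time: 34.25
tool_pos: [0.3834, 0.2762, 0.0478]
tool_rot: [-0.449, 0.546, -0.454, -0.543]
contact_force: [2.6, -12.2, 3.2]
gripper_width: 0.194
```

servo_tool --twist '[[0,0,-0.0175],[0,0,-0.0175]]' --xyz '[[-0.01,0.07,0],[-0.01,0.06,0]]' --fingers '[0.19,0.19]'

```text
time: 34.5
tool_pos: [0.383, 0.2779, 0.0478]
tool_rot: [-0.459, 0.538, -0.463, -0.535]
contact_force: [1.1, -10.9, 3.8]
gripper_width: 0.193
```

servo_tool --twist '[[0,0,-0.0175],[0,0,-0.0175]]' --xyz '[[-0.01,0.06,0],[0,0.06,0]]' --fingers '[0.19,0.19]'

```text
time: 34.75
tool_pos: [0.3827, 0.2795, 0.0477]
tool_rot: [-0.468, 0.529, -0.472, -0.527]
contact_force: [0.5, -10.2, 3.1]
gripper_width: 0.193
```

servo_tool --twist '[[0,0,-0.0175],[0,0,-0.0175]]' --xyz '[[-0.01,0.07,0],[-0.01,0.06,0]]' --fingers '[0.19,0.19]'

```text
time: 35.0
tool_pos: [0.3824, 0.2812, 0.0478]
tool_rot: [-0.478, 0.521, -0.481, -0.519]
contact_force: [0.5, -7.9, 2.0]
gripper_width: 0.187
```

servo_tool --twist '[[0,0,-0.0175],[0,0,-0.0175]]' --xyz '[[0,0.06,0],[0,0.06,0]]' --fingers '[0.19,0.19]'

```text
time: 35.25
tool_pos: [0.3823, 0.2828, 0.0478]
tool_rot: [-0.487, 0.512, -0.49, -0.511]
contact_force: [-0.1, -6.9, 2.5]
gripper_width: 0.19
```

servo_tool --twist '[[0,0,-0.0175],[0,0,-0.0175]]' --xyz '[[0,0.07,0],[0,0.06,0]]' --fingers '[0.19,0.19]'

```text
time: 35.5
tool_pos: [0.3822, 0.2844, 0.0478]
tool_rot: [-0.496, 0.503, -0.499, -0.502]
contact_force: [0.0, -4.9, 1.5]
gripper_width: 0.188
```

servo_tool --twist '[[0,0,-0.0175],[0,0,-0.0175]]' --xyz '[[0,0.06,0],[0,0.06,0]]' --fingers '[0.19,0.19]'

```text
time: 35.75
tool_pos: [0.3822, 0.2859, 0.0478]
tool_rot: [0.505, -0.494, 0.507, 0.494]
contact_force: [-0.6, -3.5, 2.3]
gripper_width: 0.193
```

servo_tool --twist '[[0,0,-0.0175],[0,0,-0.0175]]' --xyz '[[0,0.07,0],[0,0.06,0]]' --fingers '[0.19,0.19]'

```text
time: 36.0
tool_pos: [0.3825, 0.288, 0.0478]
tool_rot: [0.515, -0.485, 0.515, 0.485]
contact_force: [-0.1, -4.8, 2.1]
gripper_width: 0.191
```

servo_tool --twist '[[0,0,-0.0175],[0,0,-0.0175]]' --xyz '[[0.01,0.06,0],[0.01,0.07,0]]' --fingers '[0.19,0.19]'

```text
time: 36.25
tool_pos: [0.3827, 0.289, 0.0478]
tool_rot: [0.523, -0.476, 0.524, 0.475]
contact_force: [-1.1, -6.4, 2.6]
gripper_width: 0.19
```

```bash
cat > fit.py <<'E'
import numpy as np
from scipy.optimize import least_squares
cw=np.array([[.3917,.2617,3.5,-4.6],[.3909,.2626,2.7,-4.8],[.39,.2635,3.6,-4.3],[.3893,.2646,3.4,-4.6],[.3885,.2655,4.7,-5.4],[.3879,.2666,2.8,-5.1],[.3872,.2676,3,-6.4],[.3869,.268,3.1,-9],[.3866,.2686,4,-9.9],[.3861,.2694,4.6,-12],[.3857,.2703,4.2,-13],[.3852,.2713,4.2,-13.8],[.3847,.2723,3,-13.8],[.3843,.2735,2.7,-13.1],[.3838,.2748,2.8,-13.2],[.3834,.2762,2.6,-12.2],[.383,.2779,1.1,-10.9],[.3827,.2795,.5,-10.2],[.3824,.2812,.5,-7.9],[.3823,.2828,-.1,-6.9],[.3822,.2844,0,-4.9],[.3822,.2859,-.6,-3.5],[.3825,.288,-.1,-4.8],[.3827,.289,-1.1,-6.4]])
cc=np.array([[.3841,.2974,1.5,5.6],[.383,.2937,1.7,6.1],[.3823,.29,1.4,6.5],[.3821,.2862,-.6,6.5],[.3821,.2837,-1.8,11.4],[.3823,.2809,-3.1,13.7],[.3828,.2774,-4.7,14.4],[.3842,.273,-5,10.6],[.3866,.2685,-3,5.3],[.389,.2648,-3.6,5.4],[.3912,.2622,-3.7,3.8],[.3937,.2595,-5.1,4.0],[.3967,.257,-5.4,3.6]])
def red(D,ax,s):
    th=np.degrees(np.arctan2(D[:,1]-ax[1],D[:,0]-ax[0]))%360; t=np.radians(th)
    return th, s*(D[:,2]*np.sin(t)-D[:,3]*np.cos(t))
def mod(phi,s,T0,m,k):
    i=abs(phi)<16
    h=np.where(i,2.5*(1+np.cos(np.pi*phi/16)),0); dh=np.where(i,-2.5*np.pi/np.radians(16)*np.sin(np.pi*phi/16),0)/1000
    return (T0+k*(2+1.2*h)*(m+s*dh))/.036
for ax in ((.419,.2856),(.4182,.2858),(.420,.285)):
    A,fa=red(cw,ax,-1); B,fb=red(cc,ax,1)
    if ax[0]==.419: print(np.c_[A,fa].round(1).tolist()); print(np.c_[B,fb].round(1).tolist())
    f=lambda p:np.r_[mod(A+p[1]-p[0],-1,*p[2:])-fa, mod(B-p[1]-p[0],1,*p[2:])-fb]
    r=least_squares(f,[195,2,.16,.02,1],loss='soft_l1'); print(ax,r.x.round(4),r.cost)
E
python3 fit.py
```

```text
[[221.2, 5.8], [219.3, 5.4], [217.3, 5.6], [215.3, 5.7], [213.4, 7.1], [211.4, 5.8], [209.5, 7.0], [208.7, 9.4], [207.7, 10.6], [206.2, 12.8], [204.7, 13.6], [202.9, 14.3], [201.2, 14.0], [199.2, 13.3], [197.1, 13.4], [194.8, 12.5], [192.1, 10.9], [189.5, 10.1], [186.9, 7.9], [184.4, 6.9], [181.9, 4.9], [179.5, 3.5], [176.2, 4.8], [174.6, 6.5]]
[[161.3, 5.8], [167.3, 6.3], [173.2, 6.6], [179.1, 6.5], [182.9, 11.5], [187.3, 14.0], [192.8, 15.1], [199.9, 11.7], [207.8, 6.1], [214.7, 6.5], [220.1, 5.3], [225.9, 6.4], [232.1, 6.5]]
(0.419, 0.2856) [ 1.955022e+02 -3.199300e+00  1.107000e-01  2.739000e-01  1.940000e-01] 11.41007472516302
(0.4182, 0.2858) [ 1.96122e+02 -3.39680e+00  1.11400e-01  2.91900e-01  1.82400e-01] 11.918318998489243
(0.42, 0.285) [ 1.942585e+02 -2.978100e+00  1.096000e-01  2.559000e-01  2.072000e-01] 10.830626248468922
```

```bash
python3 tab.py 174 198 3 4
```

```text
186.0 [-0.01, -0.19, 0], [-0.01, -0.19, 0], [0.01, -0.18, 0], [0.01, -0.19, 0]
198.0 [0.02, -0.19, 0], [0.04, -0.18, 0], [0.04, -0.19, 0], [0.06, -0.18, 0]
```

servo_tool --twist '[[0,0,0.0525],[0,0,0.0525],[0,0,0.0525],[0,0,0.0525]]' --xyz '[[-0.01,-0.19,0],[-0.01,-0.19,0],[0.01,-0.18,0],[0.01,-0.19,0]]' --fingers '[0.19,0.19,0.19,0.19]'

```text
time: 36.75
tool_pos: [0.3828, 0.2848, 0.048]
tool_rot: [0.472, -0.527, 0.468, 0.53]
contact_force: [-0.7, 8.2, -1.9]
gripper_width: 0.19
```

servo_tool --twist '[[0,0,0.0525],[0,0,0.0525],[0,0,0.0525],[0,0,0.0525]]' --xyz '[[0.02,-0.19,0],[0.04,-0.18,0],[0.04,-0.19,0],[0.06,-0.18,0]]' --fingers '[0.19,0.19,0.19,0.19]'

```text
time: 37.25
tool_pos: [0.3833, 0.2796, 0.048]
tool_rot: [0.415, -0.571, 0.409, 0.577]
contact_force: [-5.0, 14.5, -2.4]
gripper_width: 0.194
```

servo_tool --twist '[[0,0,0],[0,0,0]]' --xyz '[[0,0,0],[0,0,0]]' --fingers '[0.19,0.19]'

```text
time: 37.5
tool_pos: [0.3834, 0.2788, 0.048]
tool_rot: [0.415, -0.572, 0.41, 0.577]
contact_force: [-4.0, 10.7, -1.8]
gripper_width: 0.192
```

```bash
python3 tab.py 198 208 1 2
```

```text
200.0 [0.02, -0.06, 0], [0.02, -0.06, 0]
202.0 [0.02, -0.06, 0], [0.03, -0.06, 0]
204.0 [0.02, -0.05, 0], [0.03, -0.06, 0]
206.0 [0.02, -0.06, 0], [0.03, -0.06, 0]
208.0 [0.03, -0.05, 0], [0.03, -0.06, 0]
```

servo_tool --twist '[[0,0,0.0175],[0,0,0.0175]]' --xyz '[[0.02,-0.06,0],[0.02,-0.06,0]]' --fingers '[0.19,0.19]'

```text
time: 37.75
tool_pos: [0.3835, 0.2784, 0.0481]
tool_rot: [0.405, -0.578, 0.4, 0.584]
contact_force: [-4.8, 13.2, -2.0]
gripper_width: 0.191
```

servo_tool --twist '[[0,0,0.0175],[0,0,0.0175]]' --xyz '[[0.02,-0.06,0],[0.02,-0.06,0]]' --fingers '[0.19,0.19]'

```text
time: 38.0
tool_pos: [0.3837, 0.2771, 0.048]
tool_rot: [0.395, -0.585, 0.39, 0.591]
contact_force: [-5.5, 13.5, -1.4]
gripper_width: 0.192
```

servo_tool --twist '[[0,0,0.0175],[0,0,0.0175]]' --xyz '[[0.03,-0.06,0],[0.02,-0.06,0]]' --fingers '[0.19,0.19]'

```text
time: 38.25
tool_pos: [0.3842, 0.2756, 0.048]
tool_rot: [0.384, -0.592, 0.379, 0.598]
contact_force: [-5.0, 12.0, 0.3]
gripper_width: 0.191
```

servo_tool --twist '[[0,0,-0.07],[0,0,0],[0,0,0]]' --xyz '[[-0.09,0.23,0],[0,0,0],[0,0,0]]' --fingers '[0.19,0.1,0.1]'

```text
time: 38.62
tool_pos: [0.3842, 0.2759, 0.0482]
tool_rot: [0.404, -0.58, 0.401, 0.583]
contact_force: [-3.5, 4.4, 1.6]
gripper_width: 0.138
```

servo_tool --twist '[[0,0,0],[0,0,0]]' --xyz '[[0,0,0],[0,0,0]]' --fingers '[0.1,0.1]'

```text
time: 38.88
tool_pos: [0.3842, 0.2758, 0.0482]
tool_rot: [0.404, -0.58, 0.401, 0.583]
contact_force: [-4.3, 5.7, 1.3]
gripper_width: 0.139
```

```bash
python3 - <<'E'
from h import *
s=manip.state(); p=s['tool_pos']
print(p,s['contact_force'],s['gripper_width'],np.degrees(np.arctan2(p[1]-.2856,p[0]-.419))%360,s['joint_pos'])
M=quat(s).as_matrix(); print(np.degrees(np.arctan2(M[1,1],M[0,1]))%360)
E
```

```text
[0.3842045  0.27584848 0.04821751] [-4.28827556  5.69166787  1.25859986] 0.13879639929663262 195.65565593441283 [ 0.46130431 -0.17381998  2.09430395  0.00616201  1.21991813 -1.47130229]
200.60894292550935
```

```bash
cat >> fit.py <<'E'
print('---')
cc=np.vstack([cc,[[.3828,.2848,-.7,8.2],[.3833,.2796,-5,14.5],[.3837,.2771,-5.5,13.5],[.3842,.2756,-5,12]]])
ax=(.419,.2856); A,fa=red(cw,ax,-1); B,fb=red(cc,ax,1)
for a in (1.7,2.5,3.4,None):
    g=(lambda p:p[4]) if a is None else (lambda p:a)
    # friction on slope: torque with contact friction mu incl. geometric factor
    f=lambda p:np.r_[mod(A+g(p)-p[0],-1,*p[1:4])-fa, mod(B-g(p)-p[0],1,*p[1:4])-fb]
    r=least_squares(f,[195,.16,.02,1,1],loss='soft_l1'); print(a,r.x.round(4),r.cost)
# model-free: maximise match of mirrored profiles
from scipy.interpolate import interp1d
o=np.argsort(A); FA=interp1d(A[o],fa[o]); 
best=[(np.mean(np.abs(FA(np.clip(2*c-B,A.min(),A.max()))-fb)),c) for c in np.arange(190,201,.25)]
print(sorted(best)[:6])
E
python3 fit.py | sed -n '/---/,$p'
```

```text
---
1.7 [1.967745e+02 1.550000e-01 5.440000e-02 7.334000e-01 1.000000e+00] 30.59546158851207
2.5 [1.968362e+02 1.651000e-01 4.580000e-02 8.031000e-01 1.000000e+00] 35.37082895658828
3.4 [1.964688e+02 1.782000e-01 3.780000e-02 8.616000e-01 1.000000e+00] 41.02350799127682
None [ 1.954945e+02  1.102000e-01  2.516000e-01  2.115000e-01 -3.139300e+00] 11.463603771554011
[(np.float64(0.7227284857569805), np.float64(195.25)), (np.float64(0.7608992295633821), np.float64(195.0)), (np.float64(0.7638870658491426), np.float64(195.5)), (np.float64(0.80551202772224), np.float64(195.75)), (np.float64(0.8578419068288659), np.float64(194.75)), (np.float64(0.9437491413639291), np.float64(196.0))]
```

servo_tool --twist '[[0,0,0],[0,0,0]]' --xyz '[[-0.13,0.18,0],[0,0,0]]' --fingers '[0.1,0.1]'

```text
time: 39.12
tool_pos: [0.3841, 0.2759, 0.0482]
tool_rot: [0.403, -0.581, 0.402, 0.581]
contact_force: [-0.3, 1.7, 1.2]
gripper_width: 0.141
```

servo_tool --twist '[[0,0,0],[0,0,0],[0,0,0]]' --xyz '[[0,0,0],[0,0,0],[0,0,0]]' --fingers '[0.25,0.4,0.4]'

```text
time: 39.5
tool_pos: [0.3837, 0.2749, 0.0478]
tool_rot: [0.402, -0.581, 0.403, 0.581]
contact_force: [0.2, 0.5, 0.0]
gripper_width: 0.4
```

servo_tool --twist '[[0,0,0],[0,0,0],[0,0,0],[0,0,0],[0,0,0]]' --xyz '[[0,0,1],[0,0,2],[0,0,3],[0,0,3],[0,0,0]]' --fingers '[0.4,0.4,0.4,0.4,0.4]'

```text
time: 40.12
tool_pos: [0.3858, 0.2761, 0.1417]
tool_rot: [-0.405, 0.583, -0.4, -0.58]
contact_force: [0.1, 0.3, 0.1]
gripper_width: 0.4
```

```bash
python3 - <<'E'
from h import *
s=manip.state();print(s['tool_pos'],s['contact_force'],s['gripper_width'])
im=vision.grab_frame("wrist"); cv2.imwrite("pics/w10.png",im[:,:,::-1])
im=vision.grab_frame("top");a=im[180:310,180:340,::-1]; cv2.imwrite("pics/t10.png",cv2.resize(a,None,fx=4.5,fy=4.5,interpolation=cv2.INTER_CUBIC))
E
```

```text
[0.38584336 0.27611225 0.14166051] [0.09059776 0.2501477  0.0967896 ] 0.39977218989757024
```

View pics/w10.png

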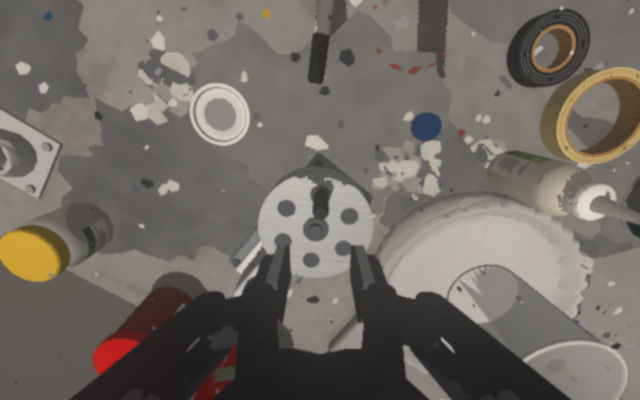

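View pics/t10.png

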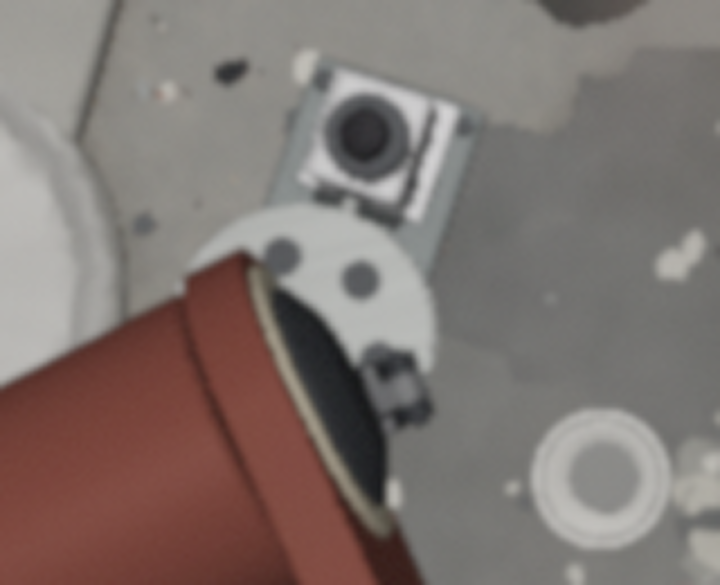

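servo_tool --twist '[[0,0,0],[0,0,0],[0,0,0],[0,0,0],[0,0,0],[0,0,0],[0,0,0]]' --xyz '[[1.5,-0.3,0.5],[3,-0.5,0],[3,-0.5,0],[3,-0.5,0],[1.6,-0.3,0],[0,0,0],[0,0,0]]' --fingers '[0.4,0.3,0.2,0.1,0,0,0]'

```text
time: 41.1
tool_pos: [0.504, 0.2541, 0.1424]
tool_rot: [0.402, -0.581, 0.403, 0.582]
contact_force: [0.1, 0.6, 0.1]
gripper_width: 0.003
```

```bash
python3 - <<'E'
from h import *
np.set_printoptions(precision=4,suppress=True)
s=manip.state();print(s['tool_pos'],s['contact_force'],s['gripper_width'])
im=vision.grab_frame("wrist")[150:350,200:440,::-1]; cv2.imwrite("pics/w11.png",cv2.resize(im,None,fx=3,fy=3,interpolation=cv2.INTER_CUBIC))
im=vision.grab_frame('scene')[110:240,190:350,::-1]
cv2.imwrite("pics/s11.png",cv2.resize(im,None,fx=4.5,fy=4.5,interpolation=cv2.INTER_CUBIC))
E
```

```text
[0.504  0.2541 0.1424] [0.0774 0.5946 0.1444] 0.0027587971880578873
```

View pics/w11.png

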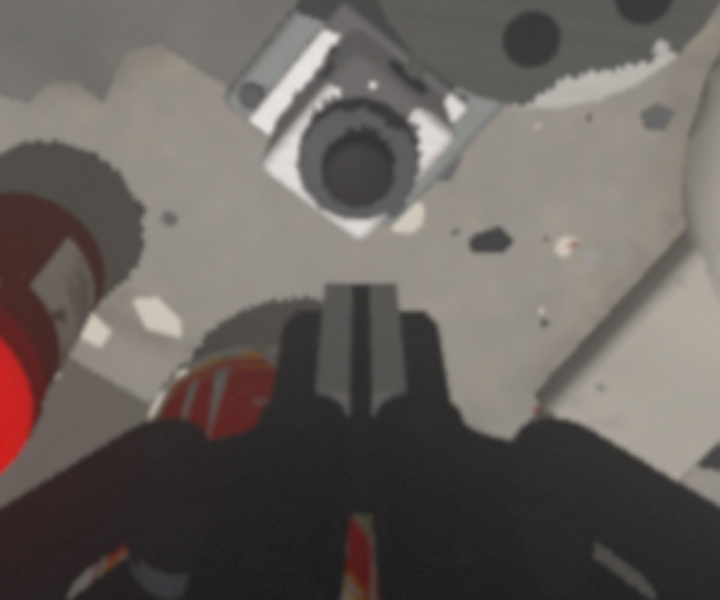

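View pics/s11.png

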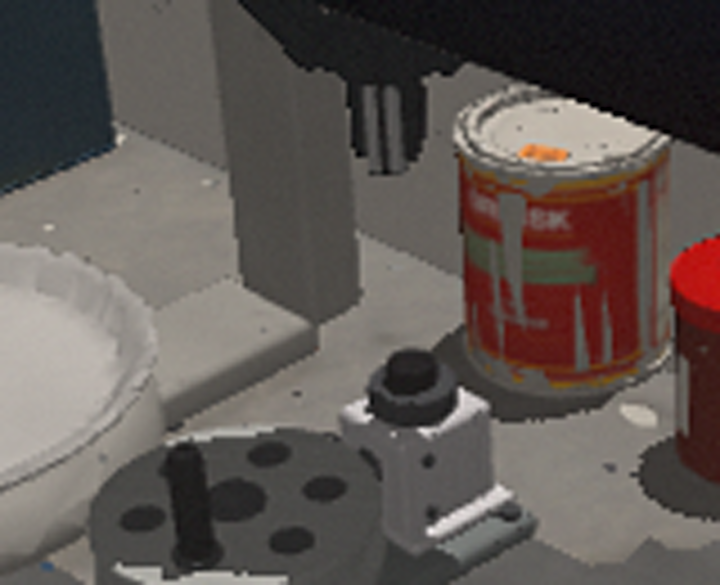

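```bash
python3 - <<'E'
from h import *
np.set_printoptions(precision=4,suppress=True)
s=manip.state(); M=quat(s)
p=watz(s,(319.3,206.7),.08); print(p,M.inv().apply(p-s['tool_pos']))
print('scene tip (385,168)',385/4.5+190,168/4.5+110)
for x in (0,-.01,-.02,-.03,-.04): print(x,(proj('scene',s['tool_pos']+M.apply([x,0,0]))-[190,110])*4.5)
print('scene btn',atz('scene',(190+413/4.5,110+360/4.5),.08), 'top btn',atz('top',(180+367/4.5,180+133/4.5),.08))
print('peg top scene',atz('scene',(190+183/4.5,110+448/4.5),.106))
E
```

```text
[0.5066 0.2555 0.08  ] [ 0.0628 -0.0029  0.0002]
scene tip (385,168) 275.55555555555554 147.33333333333334
0 [394.2732 233.0276]
-0.01 [392.563  210.6631]
-0.02 [390.832  188.0264]
-0.03 [389.0798 165.1124]
-0.04 [387.306 141.916]
scene btn [0.5105 0.2543 0.08  ] top btn [0.5075 0.2519 0.08  ]
peg top scene [0.3846 0.2746 0.106 ]
```

servo_tool --twist '[[0,0,0],[0,0,0],[0,0,0],[0,0,0],[0,0,0],[0,0,0]]' --xyz '[[0.3,0.05,-1.5],[0,0,-2.5],[0,0,-2.5],[0,0,-1.2],[0,0,0],[0,0,0]]' --fingers '[0,0,0,0,0,0]'

```text
time: 41.95
tool_pos: [0.5084, 0.2549, 0.0669]
tool_rot: [-0.403, 0.582, -0.402, -0.581]
contact_force: [-0.2, 0.2, -0.3]
gripper_width: -0.001
```

```bash
python3 - <<'E'
from h import *
s=manip.state();print(s['tool_pos'],s['contact_force'],s['gripper_width'])
im=vision.grab_frame("wrist")[150:350,200:440,::-1]; cv2.imwrite("pics/w12.png",cv2.resize(im,None,fx=3,fy=3,interpolation=cv2.INTER_CUBIC))
im=vision.grab_frame('scene')[110:240,190:350,::-1]
cv2.imwrite("pics/s12.png",cv2.resize(im,None,fx=4.5,fy=4.5,interpolation=cv2.INTER_CUBIC))
E
```

```text
[0.50844556 0.25489286 0.06690553] [-0.17989009  0.23623591 -0.28261568] -0.0008060591606687276
```

View pics/w12.png

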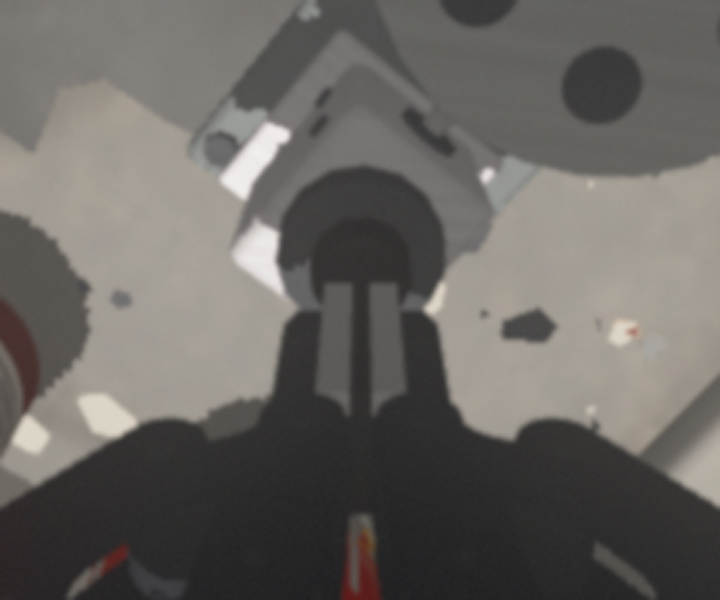

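View pics/s12.png

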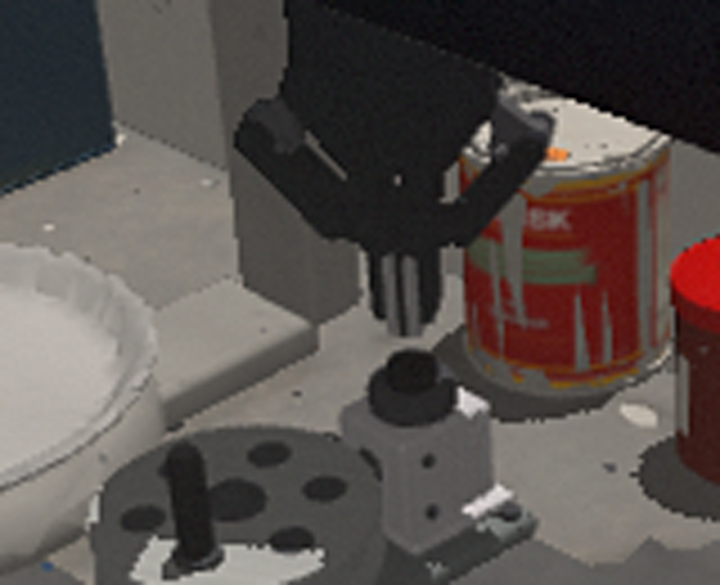

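servo_tool --twist '[[0,0,0],[0,0,0],[0,0,0]]' --xyz '[[0,0,-0.7],[0,0,-0.5],[0,0,0]]' --fingers '[0,0,0]'

```text
time: 42.42
tool_pos: [0.5072, 0.2544, 0.0531]
tool_rot: [0.402, -0.581, 0.403, 0.582]
contact_force: [-0.2, 0.3, 0.0]
gripper_width: -0.003
```

servo_tool --twist '[[0,0,0],[0,0,0]]' --xyz '[[0,0,-0.3],[0,0,0]]' --fingers '[0,0]'

```text
time: 42.68
tool_pos: [0.5078, 0.2546, 0.0511]
tool_rot: [-0.402, 0.582, -0.402, -0.581]
contact_force: [-0.5, -0.7, 1.7]
gripper_width: -0.003
```

servo_tool --twist '[[0,0,0],[0,0,0]]' --xyz '[[0,0,-0.3],[0,0,0]]' --fingers '[0,0]'

```text
time: 42.92
tool_pos: [0.5081, 0.2547, 0.0482]
tool_rot: [-0.403, 0.582, -0.402, -0.581]
contact_force: [-0.4, -0.6, 3.7]
gripper_width: -0.0
```

servo_tool --twist '[[0,0,0],[0,0,0]]' --xyz '[[0,0,-0.3],[0,0,0]]' --fingers '[0,0]'

```text
time: 43.18
tool_pos: [0.5081, 0.2547, 0.0465]
tool_rot: [-0.402, 0.582, -0.402, -0.581]
contact_force: [-4.8, -1.7, 11.1]
gripper_width: -0.007
```

servo_tool --twist '[[0,0,0],[0,0,0]]' --xyz '[[0,0,-0.3],[0,0,0]]' --fingers '[0,0]'

```text
time: 43.42
tool_pos: [0.5082, 0.2548, 0.0463]
tool_rot: [0.402, -0.581, 0.403, 0.582]
contact_force: [-11.0, -3.7, 24.5]
gripper_width: -0.002
```

```bash
python3 - <<'E'
from h import *
s=manip.state();print(s['tool_pos'],s['contact_force'],s['ft_torque'])
im=vision.grab_frame("wrist")[150:350,200:440,::-1]; cv2.imwrite("pics/w13.png",cv2.resize(im,None,fx=3,fy=3,interpolation=cv2.INTER_CUBIC))
im=vision.grab_frame('scene')[110:240,190:350,::-1]
cv2.imwrite("pics/s13.png",cv2.resize(im,None,fx=4.5,fy=4.5,interpolation=cv2.INTER_CUBIC))
E
```

```text
[0.50823534 0.25475481 0.04627414] [-11.0442664   -3.74970984  24.47695384] [-0.874968    2.09526981 -0.03123406]
```

View pics/s13.png

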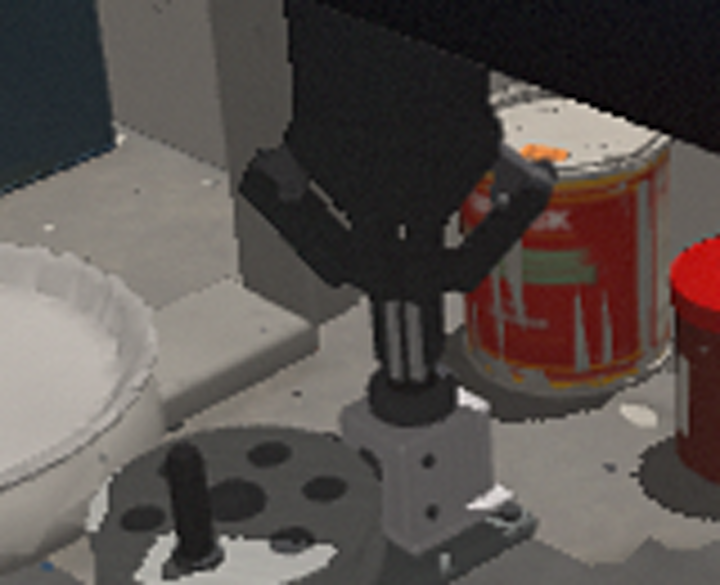

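View pics/w13.png

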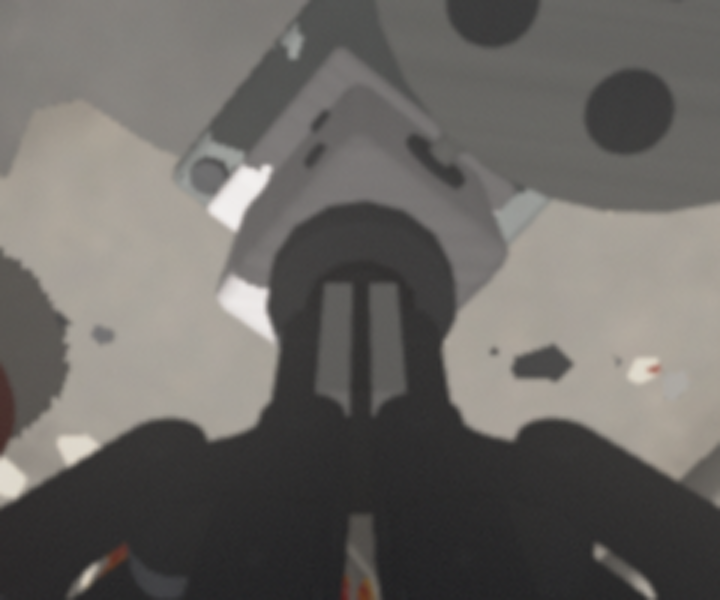

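servo_tool --twist '[[0,0,0],[0,0,0],[0,0,0],[0,0,0],[0,0,0],[0,0,0],[0,0,0]]' --xyz '[[0,0,0.3],[0,0,0.5],[0,0,1.5],[0,0,3],[0,0,3],[0,0,1],[0,0,0]]' --fingers '[0,0,0,0,0,0,0]'

```text
time: 44.4
tool_pos: [0.508, 0.2546, 0.1352]
tool_rot: [-0.403, 0.582, -0.402, -0.581]
contact_force: [0.6, 0.8, -0.6]
gripper_width: 0.004
```

```bash
python3 - <<'E'
from h import *
s=manip.state();print(s['time'],s['tool_pos'],s['contact_force'])
im=vision.grab_frame('scene')[110:260,190:430,::-1]
cv2.imwrite("pics/s14.png",cv2.resize(im,None,fx=3.3,fy=3.3,interpolation=cv2.INTER_CUBIC))
im=vision.grab_frame("top")[130:310,180:420,::-1]; cv2.imwrite("pics/t14.png",cv2.resize(im,None,fx=3.3,fy=3.3,interpolation=cv2.INTER_CUBIC))
E
```

```text
44.4 [0.50796111 0.25464252 0.1352035 ] [ 0.63988517  0.83059703 -0.61979049]
```

View pics/s14.png

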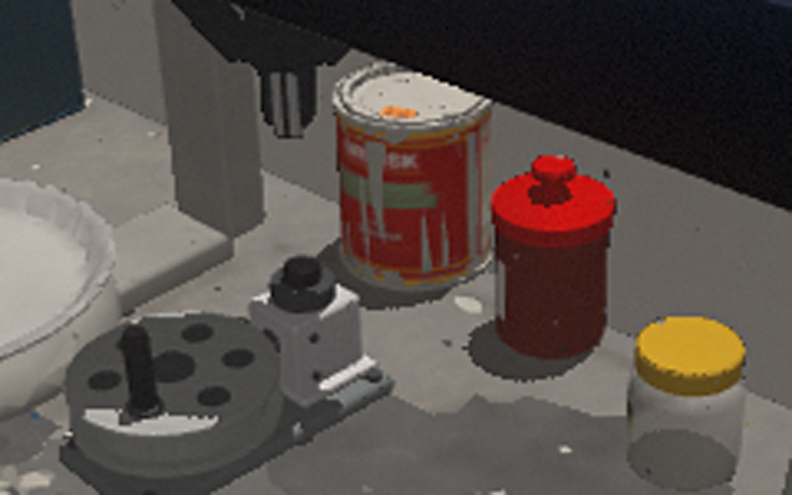

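View pics/t14.png

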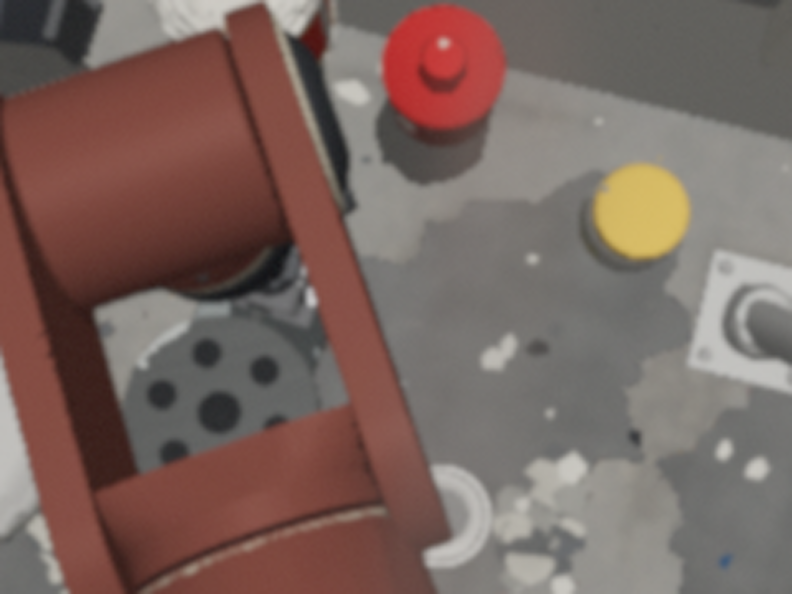

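```bash
python3 -c "
from plant import job
print(job.job_done())"
```

```text
the job is handed in; nothing more can be done
None
```

I stopped the pulley with its high spot at the feeler, pressed the marking button once and let it up, then handed the job in at about 44.5 s. No verdict came back.

- **Finding the high spot:** I turned the pulley by the peg and felt two rises. The stronger one added about 8–9 N at the peg, the weaker about 4 N. They lie roughly 126° apart, as the task says.
- **Placing the crest:** I felt the stronger rise from both directions and took the point where the two force profiles mirror each other. That put the crest at a peg angle of 195.3–195.5° in the world frame. I gripped the peg to centre it at about 195.5°, released it and moved clear.
- **Marking:** I pressed the button about 6 mm down, to a hard stop at about 24 N, and let it up.
- **Final pictures:** The button was back up, the peg had not moved, and the jar and bottle stood where they started.

**What disagreed or went wrong:**
- The fingertips really end about 29 mm above the reported tool point. My first sweep therefore touched only the top of the peg, and the fingers slipped off it once. I lowered the tool and felt the rises again.
- The pulley resisted more than stated, about 6 N at the peg on the even floor against the roughly 4.4 N expected. The way down from each rise gave little or no help. I relied on the symmetry of the two passes instead of a drop to zero.
- My fits with a friction model scattered by about 1° (195.5–196.8°), so I judge the crest placed to about ±1°.

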